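Feel out the bevelled ends of roller shafts and rack them all alike

TASK

The two roller shafts on the cradle each have one bevelled and one square end. One shaft at a time, push an end into the gauge block's bore until it stops, to feel which end it is (a bevelled end goes in deeper), then lay that shaft in a free groove of the rack without dropping it, bevelled end towards the notched wall like the shaft already there, slide it fully home into its notch and let go before you take the next. Leave the racked shaft, the bottle and the jar as they are.

Things in the scene. Friction and masses are not known exactly. Their poses are not given: they have to be found in the camera images.
- shaft_1: Bare aluminium roller shaft, 20 mm diameter, 120 mm long, about 0.1 kg, lying level. Origin at its centre (half-way along, on the axis), x along its length. One end is square, the other bevelled (tapering from 20 to 10 mm diameter over its last 12 mm); the bevel may be at +x or -x, differs from shaft to shaft and is not known beforehand.
- shaft_2: Bare aluminium roller shaft, 20 mm diameter, 120 mm long, about 0.1 kg, lying level. Origin at its centre (half-way along, on the axis), x along its length. One end is square, the other bevelled (tapering from 20 to 10 mm diameter over its last 12 mm); the bevel may be at +x or -x, differs from shaft to shaft and is not known beforehand.
- racked_shaft: A third shaft like these, already home in groove 1 of the rack as the pattern, to stay there. Origin at its centre; its bevelled end points to the notched wall.
- cradle: Fixed cradle holding two shafts at the start, in its two outer grooves, no end wall: base plate 160 (x) x 180 (y) x 6 mm, two grey notched rails 12 mm thick across it at x = -35 and +35 mm. Origin: centre of underside. V grooves along x at y = -46, 0, 46 mm; a lying shaft's axis is 40 mm above the table, ridges reach 49 mm. Shafts lie within 10 mm of central. On either side of the gauge.
- rack: Fixed rack, holding one shaft: plate, rails (black) and grooves as on the cradle, plus an end wall at +x (inner face x = +64 mm, 12 mm thick, 55 mm high) with a 17 mm wide open-topped notch before each groove. Pushed along its groove, a square end stops at the wall's face; a bevelled end enters the notch about 8 mm. Origin: centre of underside. Across the gauge from the cradle.
- rack_groove_1 (a point): A point in groove 1 of the rack, mid-way between the rails, on the axis of a shaft lying there (40 mm above the table); x along the groove towards the notched wall, whose face is 64 mm away. A shaft home in its notch has its centre 12 mm from here towards the wall; with a square end against the wall it would be 4 mm.
- rack_groove_2 (a point): A point in groove 2 of the rack, mid-way between the rails, on the axis of a shaft lying there (40 mm above the table); x along the groove towards the notched wall, whose face is 64 mm away. A shaft home in its notch has its centre 12 mm from here towards the wall; with a square end against the wall it would be 4 mm.
- rack_groove_3 (a point): A point in groove 3 of the rack, mid-way between the rails, on the axis of a shaft lying there (40 mm above the table); x along the groove towards the notched wall, whose face is 64 mm away. A shaft home in its notch has its centre 12 mm from here towards the wall; with a square end against the wall it would be 4 mm.
- gauge_mouth (a point): Centre of the bore's mouth in the face of the gauge block. x points level and straight out of the mouth (away from the robot): a shaft is pushed in along -x. 5 mm chamfer, bore 24 mm diameter, 30 mm deep, then a step to a 17.5 mm throat, 7 mm deep. A square end stops on the step 30 mm in; a bevelled end goes 4 to 7 mm deeper before it stops.
- gauge: Fixed steel gauge block with one level bore 60 mm above the table: face 60 x 60 mm, its top 90 mm above the table, block 55 mm deep behind the face, on a foot 90 mm wide. Origin: on the table under the bore's mouth; axes as the mouth's.
- reagent_mid (a point): Bystander: white plastic bottle, 52 mm diameter, 110 mm tall; point half-way up.
- jar_mid (a point): Bystander: amber glass jar, 56 mm diameter, 70 mm tall; point half-way up.

How it is judged:
By the outcome, as a careful person would: the job done as asked, in the order asked, and still so for the second after the job is handed in, with the robot touching nothing.
It also fails if it takes over 70 s, if anything falls off the work surface, if the arm or the gripper's body presses on something with over 40 N, if the wrist force passes 120 N, or if a joint passes its speed limit or range.

ROBOT

A 6-joint arm with a two-finger parallel gripper is mounted at the origin on the work surface. World frame = base frame: x ahead of the robot, y to its left, z up, the work surface at z = 0. Lengths are in m, angles in rad, forces in N, time in s.
With the tool pointing down it reaches from about 0.3 to 0.875 m from the base axis. Payload 6.4 kg.
Tool frame: the origin (TCP) lies at the very end of the fingers, on their centre line; the grasp point (between the pads) lies 19 mm behind it; z points along the fingers, y is the direction in which the jaws open and shut (so a half turn about z gives the same grasp; the last joint's range is limited). The gripper opens to 85 mm and grips with 20 to 120 N. Pads are 22 mm wide; open, the fingers measure 114 mm over their backs; the gripper's body (76 mm by 85 mm) begins 54 mm behind the grasp point. The pads swing forward as they close: fully open they stand 13 mm farther back than shut.
Start: joints at [1.118, 0.181, 1.607, -0, 1.354, -0.206], TCP at [0.14, 0.558, 0.231] pointing down, gripper open.
Joint ranges: [-2.99, 2.99], [-0.89, 2.07], [0.3, 2.58], [-1.14, 4.28], [0, 2.63], [-3.12, 3.12]. Speed limits (rad/s): [2.57, 2.57, 3.01, 3.14, 3.14, 3.14].

INTERFACE

Orientations are given as a unit quaternion [x, y, z, w].
In Python, from rig import * gives the robot as it stands.
- The arm moves only by the tool move_arm, never from a script. Its argument "motion" is a list of rows, each an object of numbers: "dx", "dy", "dz": the shift along the tool's x, y, z in m; "ax", "ay", "az": the turn, a rotation vector about the tool's x, y, z in degrees; "jaw": the finger opening in m, from 0 to 0.0854. A call has exactly 8 rows; each row is the pose to reach, as a shift and turn from the pose commanded when the call began, along the tool's axes at that moment; what a row does not reach only later rows make up. A row lasts 1/8 s, in which the tool goes at most 62.5 mm and 10.7 degrees, less where a joint would pass 70% of its speed; a pose out of reach is approached as far as the arm can. A call with a gripper value outside its range is refused whole. The fingers move at their own pace and stop on an object; the grip force is fixed at half the most. Time passes only in rows, so rows that repeat a pose let the fingers close, or fill a call up. It gives the time, the measured TCP pose, the force and the opening at its end, in the units of the state.
- sense(): the state, without advancing time (a new reading comes with each control period).
- read_camera(name): name is "scene" or "top"; returns a dict with "pixels" (420x560x3 uint8, blue, green, red), "fx", "fy", "cx", "cy" (pixels), "k1" (the pictures are not rectified: a ray, as slopes to the right and down, at radius r is drawn at 1 + k1 r^2 times it, then the intrinsics apply), "extrinsics" (4x4, takes a point from camera to world coordinates). Camera axes: x right, y down, z forward; pixel columns grow to the right and rows downward; lengths in m; the calibration is good to about 2 mm. A picture is of the moment at which its call begins. There is no depth.
- close_job(): hands the job in, once; it reports no verdict.
The state is a dict: "time": time; "q": joint angles; "qd": joint speeds; "joint_torque": joint torques, N m; "tcp_pos": TCP position; "orientation": TCP orientation; "contact_force": force on the tool from outside, world axes, zero at the start; "ft_torque": the same for the moment, N m; "width": opening from 0.0 (shut) to 1.0 (fully open).
Only numpy, scipy, OpenCV 4.12 (cv2) and the standard library are available. Lean on these libraries where they do the work, as an engineer would, in place of code of your own. Each camera call takes 0.05 s, during which the arm holds its last target.

## Working session

There is one attempt and no reset: what is moved stays moved. The work goes in short steps, Python scripts to look and compute and a tool call to move; the robot and the scene stay as the last step left them, time stands still between calls to the robot, and variables do not carry over. Pictures are saved under pics/ and viewed, and the job is handed in when it is done.

Besides the shell and the picture viewer there is one more tool, called after "Request:" as name([rows], argument=value, ...), one row to a line, values as JSON. move_arm: Moves the arm, as the interface text tells. Its arguments: {"type":"object","properties":{"motion":{"type":"array","items":{"type":"object","properties":{"dx":{"type":"number"},"dy":{"type":"number"},"dz":{"type":"number"},"ax":{"type":"number"},"ay":{"type":"number"},"az":{"type":"number"},"jaw":{"type":"number"}}}}},"required":["motion"]}

```bash
mkdir -p pics; ls; python3 - <<'E'
from rig import *
import cv2,numpy as np
print(sense())
for n in("scene","top"):
    c=read_camera(n); cv2.imwrite(f"pics/{n}0.png",c["pixels"]); print({k:v for k,v in c.items() if k!="pixels"})
E
```

```text
pics
{'time': 0.0, 'q': array([ 1.11770123e+00,  1.81565114e-01,  1.60800534e+00,  3.95708341e-05,
        1.35380743e+00, -2.06324164e-01]), 'qd': array([-0.0016174 , -0.00107076,  0.00012403, -0.00137712,  0.00092859,
       -0.00116217]), 'joint_torque': array([ 5.69982949e-04, -4.44862747e+01, -3.51342201e+01, -2.22339818e-04,
        8.82768334e-03, -2.86411726e-06]), 'tcp_pos': array([0.14019451, 0.55707707, 0.23037191]), 'orientation': array([ 1.23076832e-01,  9.92396743e-01, -8.38284942e-04, -3.07278893e-04]), 'contact_force': array([ 0.14375738, -0.09299863, -0.53902748]), 'ft_torque': array([-0.0124802 , -0.03132991, -0.03057589]), 'width': 1.002160852999238}
{'fx': 478.35327406250843, 'fy': 478.35327406250843, 'cx': 280.01123406728146, 'cy': 206.85846778377496, 'k1': -0.16243909277794333, 'extrinsics': array([[ 0.73881622,  0.39306819, -0.54740113,  1.12200594],
       [ 0.67388713, -0.43714613,  0.59563361, -0.55763562],
       [-0.00516966, -0.80895035, -0.58785424,  0.60058408],
       [ 0.        ,  0.        ,  0.        ,  1.        ]])}
{'fx': 533.6573236160069, 'fy': 533.6573236160069, 'cx': 269.8815398887283, 'cy': 216.07322750835365, 'k1': 0.06237454576941069, 'extrinsics': array([[-7.22931063e-05, -9.97210838e-01,  7.46360457e-02,
         5.39540410e-01],
       [-9.99989411e-01, -2.71337591e-04, -4.59393479e-03,
        -6.27212964e-03],
       [ 4.60137313e-03, -7.46355875e-02, -9.97200259e-01,
         1.14267362e+00],
       [ 0.00000000e+00,  0.00000000e+00,  0.00000000e+00,
         1.00000000e+00]])}
```

View pics/scene0.png

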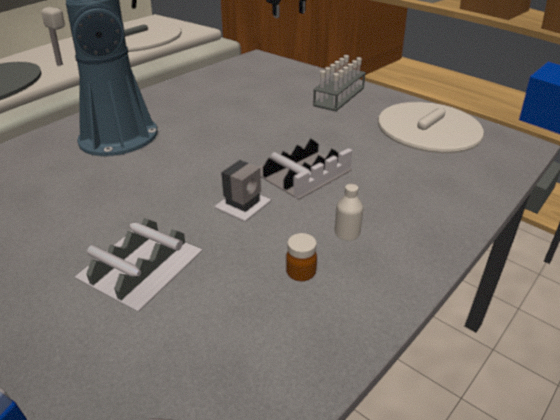

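View pics/top0.png

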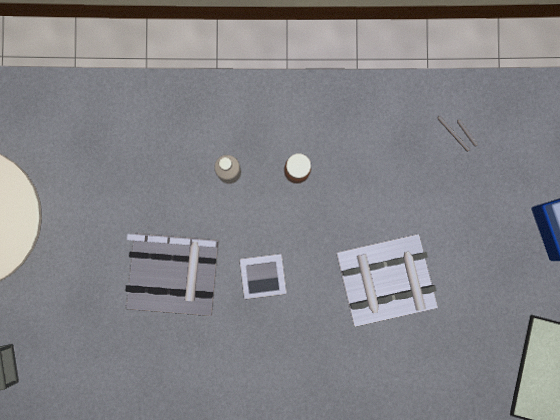

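```bash
python3 - <<'E'
import cv2
im=cv2.imread("pics/top0.png")
def crop(im,x,y,w,h,s,n):
    c=cv2.resize(im[y:y+h,x:x+w],None,fx=s,fy=s,interpolation=cv2.INTER_CUBIC)
    for k in range(0,w,10): cv2.putText(c,str(x+k),(k*s,8),0,.3,(0,255,255),1); cv2.line(c,(k*s,10),(k*s,14),(0,255,255),1)
    for k in range(0,h,10): cv2.putText(c,str(y+k),(0,k*s+4),0,.3,(0,255,255),1)
    cv2.imwrite(n,c)
crop(im,330,225,115,105,5,"pics/cradle0.png")
crop(im,120,225,175,100,4,"pics/rack0.png")
im=cv2.imread("pics/scene0.png")
crop(im,75,215,130,90,6,"pics/cradle0s.png")
crop(im,205,130,155,100,5,"pics/rack0s.png")
E
```

```text
(no output)
```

View pics/cradle0.png

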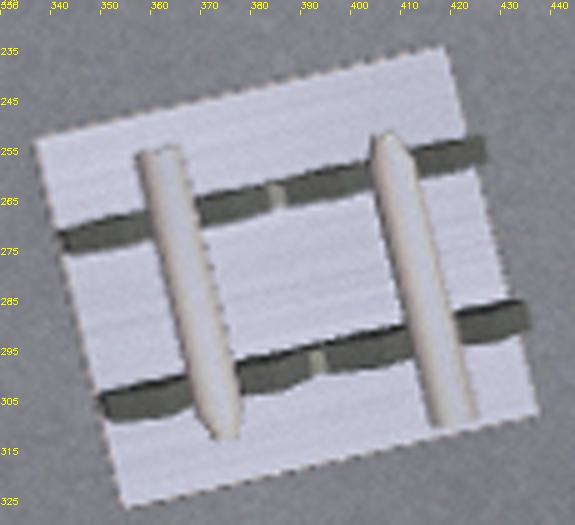

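View pics/rack0.png

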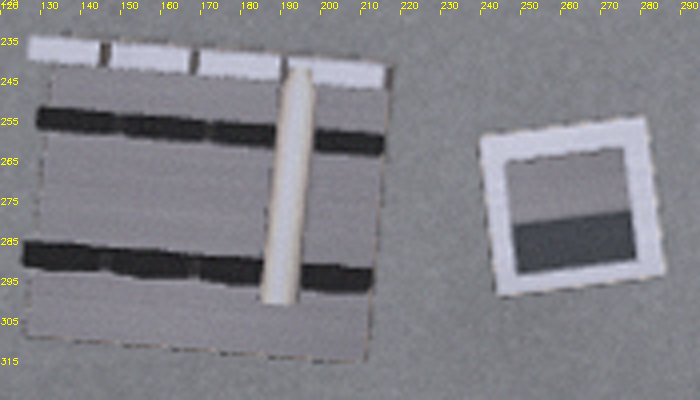

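View pics/cradle0s.png

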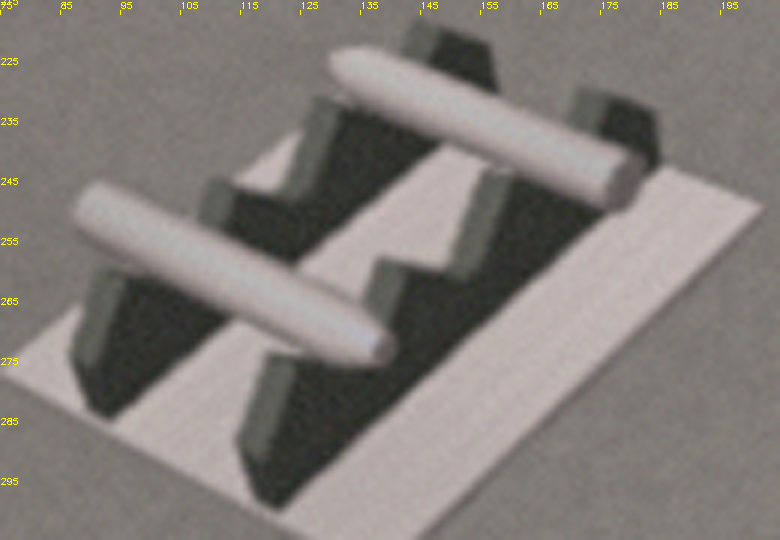

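View pics/rack0s.png

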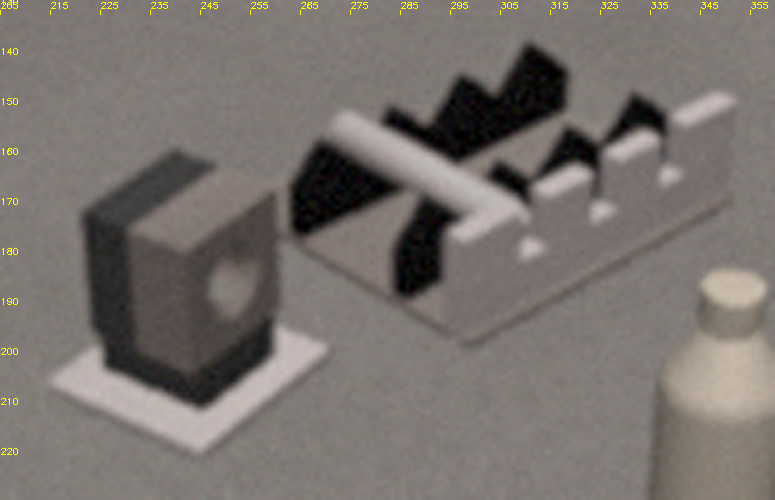

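```bash
cat > h.py <<'E'
from rig import *
import cv2,numpy as np
from scipy.optimize import least_squares
from scipy.spatial.transform import Rotation as R
def load():
    import pickle,os
    if os.path.exists("cal.pkl"): return pickle.load(open("cal.pkl","rb"))
    d={n:{k:v for k,v in read_camera(n).items() if k!="pixels"} for n in("scene","top")}
    pickle.dump(d,open("cal.pkl","wb")); return d
C=load()
def proj(n,P):
    c=C[n]; T=np.linalg.inv(c["extrinsics"]); K=np.array([[c["fx"],0,c["cx"]],[0,c["fy"],c["cy"]],[0,0,1]])
    return cv2.projectPoints(np.atleast_2d(np.asarray(P,float)),cv2.Rodrigues(T[:3,:3])[0],T[:3,3],K,np.array([c["k1"],0,0,0]))[0][:,0]
def unproj(n,uv,z):
    c=C[n]; K=np.array([[c["fx"],0,c["cx"]],[0,c["fy"],c["cy"]],[0,0,1]])
    p=cv2.undistortPoints(np.array([[uv]],float),K,np.array([c["k1"],0,0,0]))[0,0]
    E=c["extrinsics"]; d=E[:3,:3]@[p[0],p[1],1]; o=E[:3,3]
    return o+d*(z-o[2])/d[2]
def w(pose,P):
    x,y,a=pose; P=np.atleast_2d(np.asarray(P,float)); ca,sa=np.cos(a),np.sin(a)
    return np.c_[x+ca*P[:,0]-sa*P[:,1], y+sa*P[:,0]+ca*P[:,1], P[:,2]]
def fit(obs,p0):
    f=lambda p: np.concatenate([(proj(n,w(p,P))[0]-uv) for n,P,uv in obs])
    s=least_squares(f,p0,loss="soft_l1"); r=s.fun.reshape(-1,2); return s.x,r
E
cat > m.py <<'E'
from h import *
np.set_printoptions(precision=4,suppress=True)
t="top"
# cradle
ob=[(t,(.08,.09,.006),(337.2,253)),(t,(.08,-.09,.006),(418.4,234.6)),(t,(-.08,-.09,.006),(437.6,307.4)),(t,(-.08,.09,.006),(355.2,326.4))]
p,r=fit(ob,(.41,-.23,.2)); print("cradle",p,np.degrees(p[2]));print(r.tolist())
cr=p
# rack
ob=[(t,(-.08,.09,.006),(126,309)),(t,(-.08,-.09,.006),(211.5,315.5)),(t,(.076,.09,.055),(127.5,234)),(t,(.076,-.09,.055),(217.8,241.2)),(t,(.064,.09,.055),(126.8,240)),(t,(.064,-.09,.055),(216.2,247))]
p,r=fit(ob,(.41,.2,-.08)); print("rack",p,np.degrees(p[2]));print(r.tolist())
rk=p
ob=[(t,(0,.03,.09),(246.2,265)),(t,(0,-.03,.09),(275.7,262)),(t,(-.055,.03,.09),(249.5,293.5)),(t,(-.055,-.03,.09),(279.2,289.7))]
p,r=fit(ob,(.41,0,.1)); print("gauge",p,np.degrees(p[2]));print(r.tolist())
g=p
np.savez("poses.npz",cr=cr,rk=rk,g=g)
# shafts: end midpoints
for nm,a,b in [("L",(362,254.5),(374.5,312)),("R",(407.2,252.5),(420.5,309.5))]:
    A=unproj(t,a,.042);B=unproj(t,b,.042);print(nm,A,B,(A+B)/2,np.linalg.norm(A-B))
for k in(-.046,.046): print("groove",k,w(cr,(0,k,.04)))
for nm,pt in [("cr",cr),("rk",rk),("g",g)]:
    for n in("scene","top"):
        im=cv2.imread(f"pics/{n}0.png")
    
for n,s,(x,y,ww,h) in [("scene",2,(60,110,320,200)),("top",2,(110,215,345,120))]:
    im=cv2.imread(f"pics/{n}0.png"); im=cv2.resize(im[y:y+h,x:x+ww],None,fx=s,fy=s,interpolation=cv2.INTER_CUBIC)
    def dot(P,c):
        for u in proj(n,P): cv2.circle(im,tuple(int(round(v)) for v in (s*(u[0]+.5-x),s*(u[1]+.5-y))),1,c,-1)
    def line(pose,a,b,c): dot(w(pose,np.linspace(a,b,60)),c)
    def rect(pose,x0,x1,y0,y1,z,c):
        q=[(x0,y0,z),(x1,y0,z),(x1,y1,z),(x0,y1,z)]
        for i in range(4): line(pose,q[i],q[(i+1)%4],c)
    rect(cr,-.08,.08,-.09,.09,.006,(0,0,255)); rect(rk,-.08,.08,-.09,.09,.006,(0,0,255)); rect(rk,.064,.076,-.09,.09,.055,(0,255,0))
    for k in(-.046,.046): line(cr,(-.06,k,.04),(.06,k,.04),(255,0,0))
    line(rk,(-.048,-.046,.04),(.072,-.046,.04),(255,0,0))
    rect(g,-.055,0,-.03,.03,.09,(0,255,255)); line(g,(0,0,.06),(.03,0,.06),(0,255,0))
    a=np.linspace(0,6.28,60); dot(w(g,np.c_[0*a,.012*np.cos(a),.06+.012*np.sin(a)]),(0,255,0))
    cv2.imwrite(f"pics/ov_{n}.png",im)
E
python3 m.py
```

```text
cradle [ 0.4893 -0.2586  0.23  ] 13.17793555531871
[[-0.8076831698163573, -0.3309169942847632], [0.5514330438408024, -1.1746046059572848], [0.7363056960011818, 0.39842330498191814], [-0.5197796367905312, 0.8796198714360344]]
rack [ 0.5016  0.1933 -0.0828] -4.743858325577676
[[-0.004001567337411416, 0.11842464094877414], [0.3966932341104439, 0.41753935959599175], [0.3208590473177253, -0.15219685060046118], [-1.3133114093293727, -0.09145219543370331], [0.4011165069339455, -0.24819655122286122], [-0.2498228416704933, -0.0010424644681847894]]
gauge [0.5249 0.0063 0.1169] 6.698014576448838
[[-0.34579787569737164, 0.30129219003651997], [0.5066925008459293, -0.2892516310275255], [-0.47159812324855466, -0.09034190166926237], [0.3180622357525067, 0.07564034797019303]]
L [ 0.5428 -0.2006  0.042 ] [ 0.4263 -0.2241  0.042 ] [ 0.4846 -0.2123  0.042 ] 0.11882998335313008
R [ 0.5471 -0.293   0.042 ] [ 0.4318 -0.3172  0.042 ] [ 0.4894 -0.3051  0.042 ] 0.11780502024546481
groove -0.046 [[ 0.4998 -0.3034  0.04  ]]
groove 0.046 [[ 0.4789 -0.2138  0.04  ]]
```

View pics/ov_scene.png

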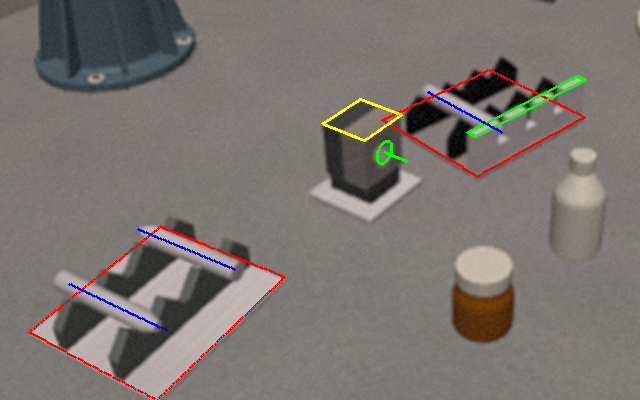

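View pics/ov_top.png

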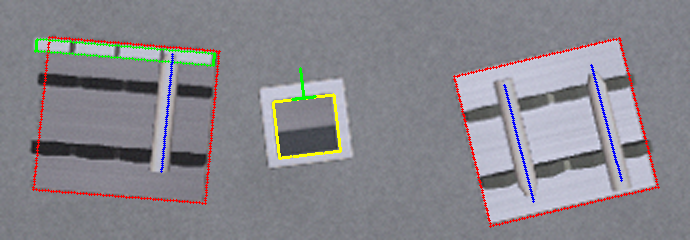

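Request:
move_arm([
  {"dx": -0.033,"dy": -0.041,"dz": 0.002,"az": 9.6,"jaw": 0.085},
  {"dx": -0.065,"dy": -0.083,"dz": 0.004,"az": 19.2,"jaw": 0.085},
  {"dx": -0.098,"dy": -0.124,"dz": 0.006,"az": 28.8,"jaw": 0.07},
  {"dx": -0.131,"dy": -0.165,"dz": 0.008,"az": 38.4,"jaw": 0.07},
  {"dx": -0.163,"dy": -0.207,"dz": 0.01,"az": 48,"jaw": 0.07},
  {"dx": -0.196,"dy": -0.248,"dz": 0.012,"az": 57.6,"jaw": 0.07},
  {"dx": -0.228,"dy": -0.29,"dz": 0.014,"az": 67.2,"jaw": 0.07},
  {"dx": -0.261,"dy": -0.331,"dz": 0.016,"az": 76.8,"jaw": 0.07},
])

```text
invalid input at $.motion[0]: expected keys dx, dy, dz, ax, ay, az, jaw
```

```bash
cat > rel.py <<'E'
# usage: rel.py x y z yawdeg [cx cy cz cyaw]  -> tool-frame shift from the measured (or given commanded) pose
import sys; from h import *
s=sense(); M=R.from_quat(s["orientation"]).as_matrix()
yaw=np.degrees(np.arctan2(M[1,0],M[0,0])); p=s["tcp_pos"]
tilt=np.degrees(np.arccos(-M[2,2]))
print("t %.2f tcp %s yaw %.2f tilt %.2f F %s T %s w %.1fmm q6 %.2f"%(s["time"],np.round(p,4),yaw,tilt,np.round(s["contact_force"],1),np.round(s["ft_torque"],2),s["width"]*85.4,s["q"][5]))
a=[float(v) for v in sys.argv[1:]]
if len(a)>=4:
    if len(a)==8: p=np.array(a[4:7]);yaw=a[7]
    d=np.array(a[:3])-p; c,sn=np.cos(np.radians(yaw)),np.sin(np.radians(yaw))
    print("dx %.4f dy %.4f dz %.4f az %.2f"%(d[0]*c+d[1]*sn,d[0]*sn-d[1]*c,-d[2],(yaw-a[3]+180)%360-180))
E
python3 rel.py .4846 -.2123 .15 12.7
```

```text
t 0.20 tcp [0.1403 0.5573 0.2308] yaw 165.86 tilt 0.06 F [-0.2  0.3  0.3] T [ 0.04 -0.02 -0.07] w 85.6mm q6 -0.21
dx -0.5219 dy -0.6622 dz 0.0808 az 153.16
```

Request:
move_arm([
  {"dx": -0.033,"dy": -0.041,"dz": 0.002,"ax": 0,"ay": 0,"az": 9.6,"jaw": 0.085},
  {"dx": -0.065,"dy": -0.083,"dz": 0.004,"ax": 0,"ay": 0,"az": 19.2,"jaw": 0.085},
  {"dx": -0.098,"dy": -0.124,"dz": 0.006,"ax": 0,"ay": 0,"az": 28.8,"jaw": 0.07},
  {"dx": -0.131,"dy": -0.165,"dz": 0.008,"ax": 0,"ay": 0,"az": 38.4,"jaw": 0.07},
  {"dx": -0.163,"dy": -0.207,"dz": 0.01,"ax": 0,"ay": 0,"az": 48,"jaw": 0.07},
  {"dx": -0.196,"dy": -0.248,"dz": 0.012,"ax": 0,"ay": 0,"az": 57.6,"jaw": 0.07},
  {"dx": -0.228,"dy": -0.29,"dz": 0.014,"ax": 0,"ay": 0,"az": 67.2,"jaw": 0.07},
  {"dx": -0.261,"dy": -0.331,"dz": 0.016,"ax": 0,"ay": 0,"az": 76.8,"jaw": 0.07},
])

```text
time: 1.2
tcp_pos: [0.313, 0.1713, 0.2154]
orientation: [0.715, 0.699, 0.0, 0.0]
contact_force: [0.8, 0.0, -0.1]
width: 0.826
```

```bash
python3 rel.py .4846 -.2123 .1 12.7
```

```text
t 1.20 tcp [0.313  0.1713 0.2154] yaw 88.76 tilt 0.06 F [ 0.8  0.  -0.1] T [-0.04 -0.07 -0.02] w 70.5mm q6 0.19
dx -0.3799 dy 0.1798 dz 0.1154 az 76.06
```

Request:
move_arm([
  {"dx": -0.048,"dy": 0.023,"dz": 0.0,"ax": 0,"ay": 0,"az": 9.5,"jaw": 0.06},
  {"dx": -0.095,"dy": 0.045,"dz": 0.0,"ax": 0,"ay": 0,"az": 19,"jaw": 0.06},
  {"dx": -0.143,"dy": 0.067,"dz": 0.0,"ax": 0,"ay": 0,"az": 28.5,"jaw": 0.06},
  {"dx": -0.19,"dy": 0.09,"dz": 0.02,"ax": 0,"ay": 0,"az": 38,"jaw": 0.06},
  {"dx": -0.238,"dy": 0.112,"dz": 0.04,"ax": 0,"ay": 0,"az": 47.5,"jaw": 0.06},
  {"dx": -0.285,"dy": 0.135,"dz": 0.06,"ax": 0,"ay": 0,"az": 57,"jaw": 0.06},
  {"dx": -0.333,"dy": 0.157,"dz": 0.09,"ax": 0,"ay": 0,"az": 66.6,"jaw": 0.06},
  {"dx": -0.38,"dy": 0.18,"dz": 0.115,"ax": 0,"ay": 0,"az": 76,"jaw": 0.06},
])

```text
time: 2.2
tcp_pos: [0.4867, -0.2117, 0.099]
orientation: [0.994, 0.111, -0.0, -0.0]
contact_force: [-0.2, 0.4, 1.1]
width: 0.7
```

```bash
python3 rel.py .4846 -.2123 .021 12.7
```

```text
t 2.20 tcp [ 0.4867 -0.2117  0.099 ] yaw 12.72 tilt 0.03 F [-0.2  0.4  1.1] T [-0.02  0.03 -0.  ] w 59.8mm q6 0.71
dx -0.0022 dy 0.0002 dz 0.0780 az 0.02
```

Request:
move_arm([
  {"dx": -0.002,"dy": 0,"dz": 0.03,"ax": 0,"ay": 0,"az": 0,"jaw": 0.05},
  {"dx": -0.002,"dy": 0,"dz": 0.06,"ax": 0,"ay": 0,"az": 0,"jaw": 0.05},
  {"dx": -0.002,"dy": 0,"dz": 0.078,"ax": 0,"ay": 0,"az": 0,"jaw": 0.04},
  {"dx": -0.002,"dy": 0,"dz": 0.078,"ax": 0,"ay": 0,"az": 0,"jaw": 0.03},
  {"dx": -0.002,"dy": 0,"dz": 0.078,"ax": 0,"ay": 0,"az": 0,"jaw": 0.025},
  {"dx": -0.002,"dy": 0,"dz": 0.078,"ax": 0,"ay": 0,"az": 0,"jaw": 0.022},
  {"dx": -0.002,"dy": 0,"dz": 0.078,"ax": 0,"ay": 0,"az": 0,"jaw": 0.01},
  {"dx": -0.002,"dy": 0,"dz": 0.078,"ax": 0,"ay": 0,"az": 0,"jaw": 0.01},
])

```text
time: 3.2
tcp_pos: [0.4854, -0.2111, 0.0237]
orientation: [0.994, 0.114, 0.001, 0.001]
contact_force: [-0.6, 1.0, 6.7]
width: 0.211
```

```bash
python3 rel.py .4846 -.2123 .021 12.7; python3 - <<'E'
from h import *
c=read_camera("scene")["pixels"]; cv2.imwrite("pics/s1.png",cv2.resize(c[190:320,60:240],None,fx=4,fy=4,interpolation=cv2.INTER_CUBIC))
E
```

```text
t 3.20 tcp [ 0.4854 -0.2111  0.0237] yaw 13.07 tilt 0.14 F [-0.6  1.   6.7] T [ 0.1   0.15 -0.04] w 18.0mm q6 0.71
dx -0.0011 dy 0.0010 dz 0.0027 az 0.37
```

View pics/s1.png

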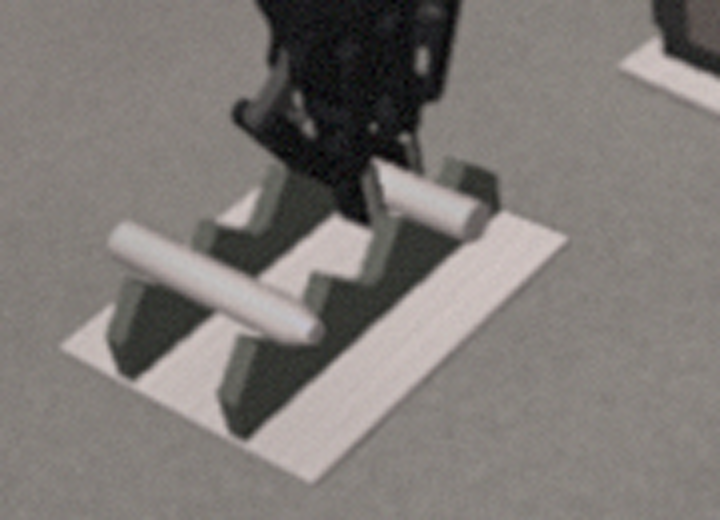

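```bash
python3 rel.py .6103 .0173 .13 6.7 .4846 -.2123 .021 12.7;python3 rel.py .6103 .0173 .0437 6.7 .4846 -.2123 .021 12.7; python3 -c "
from h import *
print(unproj('top',(298,167),.07),unproj('top',(225.5,164),.11))"
```

```text
t 3.25 tcp [ 0.4854 -0.2111  0.0237] yaw 13.06 tilt 0.14 F [-0.8  0.2  6.7] T [ 0.14  0.09 -0.05] w 17.7mm q6 0.71
dx 0.1731 dy -0.1963 dz -0.1090 az 6.00
t 3.25 tcp [ 0.4854 -0.2111  0.0237] yaw 13.06 tilt 0.14 F [-0.8  0.2  6.7] T [ 0.14  0.09 -0.05] w 17.7mm q6 0.71
dx 0.1731 dy -0.1963 dz -0.0227 az 6.00
[ 0.71967521 -0.06826612  0.07      ] [0.71874073 0.07559817 0.11      ]
```

Request:
move_arm([
  {"dx": 0,"dy": 0,"dz": -0.03,"ax": 0,"ay": 0,"az": 0,"jaw": 0.01},
  {"dx": 0,"dy": 0,"dz": -0.08,"ax": 0,"ay": 0,"az": 0,"jaw": 0.01},
  {"dx": 0.03,"dy": -0.033,"dz": -0.109,"ax": 0,"ay": 0,"az": 1,"jaw": 0.01},
  {"dx": 0.066,"dy": -0.073,"dz": -0.109,"ax": 0,"ay": 0,"az": 2,"jaw": 0.01},
  {"dx": 0.102,"dy": -0.115,"dz": -0.109,"ax": 0,"ay": 0,"az": 4,"jaw": 0.01},
  {"dx": 0.138,"dy": -0.156,"dz": -0.109,"ax": 0,"ay": 0,"az": 6,"jaw": 0.01},
  {"dx": 0.173,"dy": -0.196,"dz": -0.08,"ax": 0,"ay": 0,"az": 6,"jaw": 0.01},
  {"dx": 0.173,"dy": -0.196,"dz": -0.04,"ax": 0,"ay": 0,"az": 6,"jaw": 0.01},
])

```text
time: 4.25
tcp_pos: [0.6113, 0.023, 0.0632]
orientation: [0.998, 0.064, 0.002, 0.0]
contact_force: [0.4, -1.0, -1.4]
width: 0.212
```

```bash
python3 rel.py .6103 .0173 .0437 6.7; python3 - <<'E'
from h import *
c=read_camera("scene")["pixels"]; cv2.imwrite("pics/s2.png",cv2.resize(c[110:260,180:380],None,fx=4,fy=4,interpolation=cv2.INTER_CUBIC))
c=read_camera("top")["pixels"]; cv2.imwrite("pics/t2.png",cv2.resize(c[200:320,220:340],None,fx=5,fy=5,interpolation=cv2.INTER_CUBIC))
E
```

```text
t 4.25 tcp [0.6113 0.023  0.0632] yaw 7.33 tilt 0.28 F [ 0.4 -1.  -1.4] T [-0.05 -0.04 -0.02] w 18.1mm q6 1.29
dx -0.0017 dy 0.0055 dz 0.0195 az 0.63
```

View pics/s2.png

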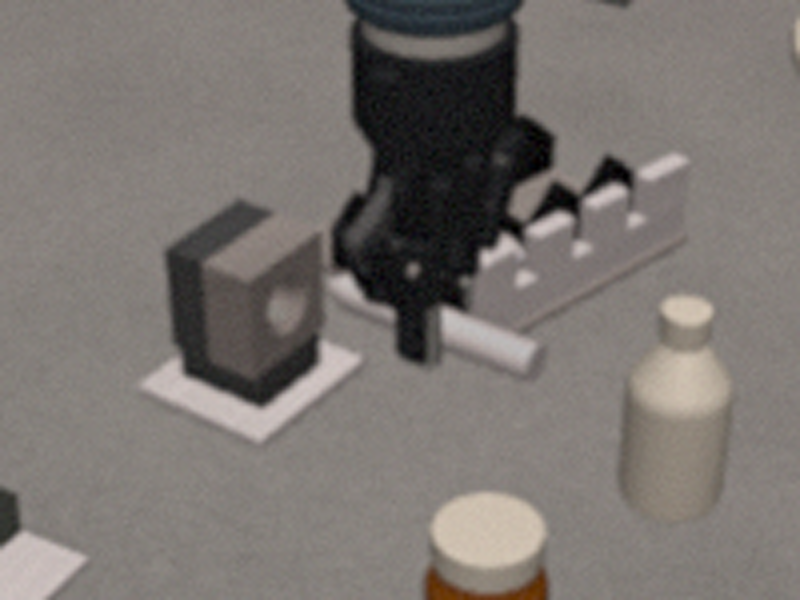

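View pics/t2.png

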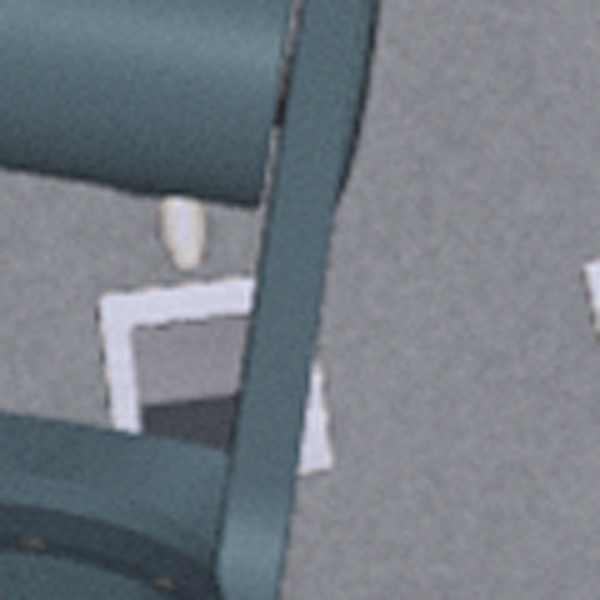

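Request:
move_arm([
  {"dx": 0,"dy": 0,"dz": 0.01,"ax": 0,"ay": 0,"az": 0,"jaw": 0.01},
  {"dx": 0,"dy": 0,"dz": 0.017,"ax": 0,"ay": 0,"az": 0,"jaw": 0.01},
  {"dx": 0,"dy": 0,"dz": 0.017,"ax": 0,"ay": 0,"az": 0,"jaw": 0.01},
  {"dx": 0,"dy": 0,"dz": 0.017,"ax": 0,"ay": 0,"az": 0,"jaw": 0.01},
  {"dx": 0,"dy": 0,"dz": 0.017,"ax": 0,"ay": 0,"az": 0,"jaw": 0.01},
  {"dx": 0,"dy": 0,"dz": 0.017,"ax": 0,"ay": 0,"az": 0,"jaw": 0.01},
  {"dx": 0,"dy": 0,"dz": 0.017,"ax": 0,"ay": 0,"az": 0,"jaw": 0.01},
  {"dx": 0,"dy": 0,"dz": 0.017,"ax": 0,"ay": 0,"az": 0,"jaw": 0.01},
])

```text
time: 5.35
tcp_pos: [0.6087, 0.0196, 0.0453]
orientation: [0.998, 0.062, -0.0, 0.0]
contact_force: [1.1, 0.1, -1.5]
width: 0.212
```

```bash
python3 rel.py .6103 .0173 .0437 6.7; python3 - <<'E'
from h import *
c=read_camera("top")["pixels"]; cv2.imwrite("pics/t3.png",cv2.resize(c[200:300,220:320],None,fx=6,fy=6,interpolation=cv2.INTER_CUBIC))
c=read_camera("scene")["pixels"]; cv2.imwrite("pics/s3.png",cv2.resize(c[140:240,210:330],None,fx=6,fy=6,interpolation=cv2.INTER_CUBIC))
E
```

```text
t 5.35 tcp [0.6087 0.0196 0.0453] yaw 7.07 tilt 0.00 F [ 1.1  0.1 -1.5] T [-0.    0.02  0.01] w 18.1mm q6 1.28
dx 0.0013 dy 0.0025 dz 0.0016 az 0.37
```

View pics/t3.png

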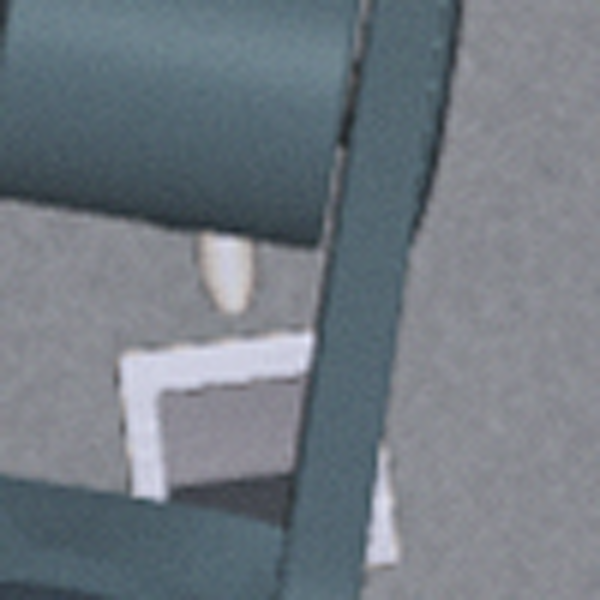

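View pics/s3.png

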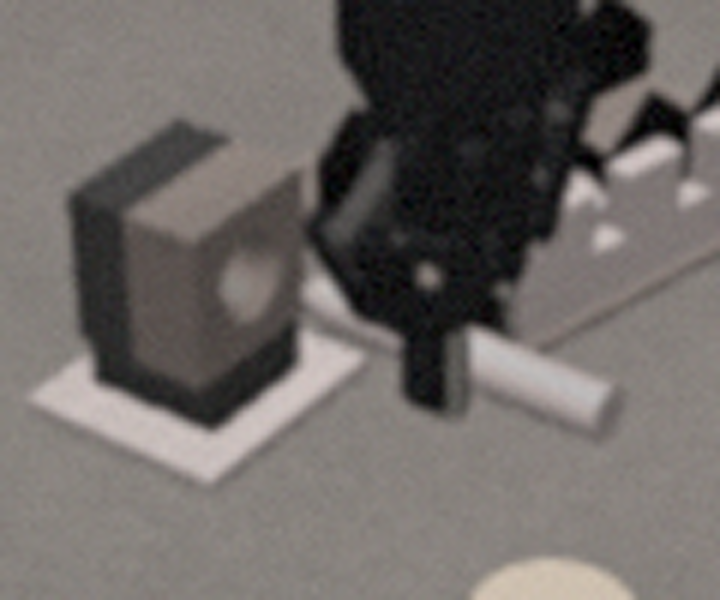

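```bash
python3 -c "
from h import *
print(unproj('top',(259.2,252.3),.063),unproj('top',(258.0,240),.0617))
g=np.load('poses.npz')['g']
print(w(g,[(.025,0,.06),(.08,0,.06)]))
print(proj('scene',w(g,[(0,0,.06),(.0,0,.072),(0,.03,.09),(0,-.03,.09),(.02,0,.06)]))) 
M=R.from_quat(sense()['orientation']).as_matrix();p=sense()['tcp_pos']
print(proj('scene',[p+M[:,0]*.059+[0,0,.0163]]), proj('top',[p-M[:,0]*.061+[0,0,.0163]]))
"
```

```text
[0.54704158 0.01031242 0.063     ] [0.57187755 0.0127996  0.0617    ]
[[0.54974621 0.00916873 0.06      ]
 [0.60437081 0.01558373 0.06      ]]
[[251.57124486 185.46403194]
 [251.33976109 180.5477164 ]
 [260.07420765 166.72016374]
 [241.53035787 179.63634131]
 [259.28282821 188.58947169]]
[[311.75578188 207.79131405]] [[258.34167228 251.73307901]]
```

Request:
move_arm([
  {"dx": 0,"dy": 0.002,"dz": 0.0015,"ax": 0,"ay": 0,"az": 0.4,"jaw": 0.01},
  {"dx": -0.008,"dy": 0.002,"dz": 0.0015,"ax": 0,"ay": 0,"az": 0.4,"jaw": 0.01},
  {"dx": -0.016,"dy": 0.002,"dz": 0.0015,"ax": 0,"ay": 0,"az": 0.4,"jaw": 0.01},
  {"dx": -0.024,"dy": 0.002,"dz": 0.0015,"ax": 0,"ay": 0,"az": 0.4,"jaw": 0.01},
  {"dx": -0.03,"dy": 0.002,"dz": 0.0015,"ax": 0,"ay": 0,"az": 0.4,"jaw": 0.01},
  {"dx": -0.036,"dy": 0.002,"dz": 0.0015,"ax": 0,"ay": 0,"az": 0.4,"jaw": 0.01},
  {"dx": -0.042,"dy": 0.002,"dz": 0.0015,"ax": 0,"ay": 0,"az": 0.4,"jaw": 0.01},
  {"dx": -0.044,"dy": 0.002,"dz": 0.0015,"ax": 0,"ay": 0,"az": 0.4,"jaw": 0.01},
])

```text
time: 6.45
tcp_pos: [0.5649, 0.0121, 0.0438]
orientation: [0.998, 0.058, -0.0, -0.0]
contact_force: [-0.2, -0.6, -2.2]
width: 0.216
```

```bash
python3 rel.py .5632 .0120 .0437 6.7
```

```text
t 6.45 tcp [0.5649 0.0121 0.0438] yaw 6.66 tilt 0.01 F [-0.2 -0.6 -2.2] T [0.03 0.03 0.02] w 18.4mm q6 1.27
dx -0.0017 dy -0.0001 dz 0.0001 az -0.04
```

Request:
move_arm([
  {"dx": -0.002,"dy": 0,"dz": 0,"ax": 0,"ay": 0,"az": 0,"jaw": 0.01},
  {"dx": -0.004,"dy": 0,"dz": 0,"ax": 0,"ay": 0,"az": 0,"jaw": 0.01},
  {"dx": -0.006,"dy": 0,"dz": 0,"ax": 0,"ay": 0,"az": 0,"jaw": 0.01},
  {"dx": -0.008,"dy": 0,"dz": 0,"ax": 0,"ay": 0,"az": 0,"jaw": 0.01},
  {"dx": -0.01,"dy": 0,"dz": 0,"ax": 0,"ay": 0,"az": 0,"jaw": 0.01},
  {"dx": -0.012,"dy": 0,"dz": 0,"ax": 0,"ay": 0,"az": 0,"jaw": 0.01},
  {"dx": -0.012,"dy": 0,"dz": 0,"ax": 0,"ay": 0,"az": 0,"jaw": 0.01},
  {"dx": -0.012,"dy": 0,"dz": 0,"ax": 0,"ay": 0,"az": 0,"jaw": 0.01},
])

```text
time: 7.45
tcp_pos: [0.5535, 0.0107, 0.0438]
orientation: [0.998, 0.058, 0.0, 0.0]
contact_force: [0.8, 0.4, -1.2]
width: 0.21
```

```bash
python3 rel.py .5530 .0108 .0437 6.7
```

```text
t 7.45 tcp [0.5535 0.0107 0.0438] yaw 6.66 tilt 0.01 F [ 0.8  0.4 -1.2] T [-0.03 -0.02 -0.03] w 18.0mm q6 1.26
dx -0.0005 dy -0.0001 dz 0.0001 az -0.04
```

Request:
move_arm([
  {"dx": -0.001,"dy": 0,"dz": 0,"ax": 0,"ay": 0,"az": 0,"jaw": 0.01},
  {"dx": -0.002,"dy": 0,"dz": 0,"ax": 0,"ay": 0,"az": 0,"jaw": 0.01},
  {"dx": -0.003,"dy": 0,"dz": 0,"ax": 0,"ay": 0,"az": 0,"jaw": 0.01},
  {"dx": -0.004,"dy": 0,"dz": 0,"ax": 0,"ay": 0,"az": 0,"jaw": 0.01},
  {"dx": -0.005,"dy": 0,"dz": 0,"ax": 0,"ay": 0,"az": 0,"jaw": 0.01},
  {"dx": -0.006,"dy": 0,"dz": 0,"ax": 0,"ay": 0,"az": 0,"jaw": 0.01},
  {"dx": -0.007,"dy": 0,"dz": 0,"ax": 0,"ay": 0,"az": 0,"jaw": 0.01},
  {"dx": -0.007,"dy": 0,"dz": 0,"ax": 0,"ay": 0,"az": 0,"jaw": 0.01},
])

```text
time: 8.45
tcp_pos: [0.5486, 0.01, 0.0447]
orientation: [0.998, 0.058, 0.003, 0.0]
contact_force: [6.7, 2.5, -2.7]
width: 0.214
```

```bash
python3 rel.py .5465 .0108 .0437 6.7
```

```text
t 8.45 tcp [0.5486 0.01   0.0447] yaw 6.64 tilt 0.29 F [ 6.7  2.5 -2.7] T [ 0.32 -1.14 -0.11] w 18.3mm q6 1.26
dx -0.0020 dy -0.0010 dz 0.0010 az -0.06
```

Request:
move_arm([
  {"dx": -0.001,"dy": 0,"dz": 0,"ax": 0,"ay": 0,"az": 0,"jaw": 0.01},
  {"dx": -0.002,"dy": 0,"dz": 0,"ax": 0,"ay": 0,"az": 0,"jaw": 0.01},
  {"dx": -0.003,"dy": 0,"dz": 0,"ax": 0,"ay": 0,"az": 0,"jaw": 0.01},
  {"dx": -0.004,"dy": 0,"dz": 0,"ax": 0,"ay": 0,"az": 0,"jaw": 0.01},
  {"dx": -0.004,"dy": 0,"dz": 0,"ax": 0,"ay": 0,"az": 0,"jaw": 0.01},
  {"dx": -0.004,"dy": 0,"dz": 0,"ax": 0,"ay": 0,"az": 0,"jaw": 0.01},
  {"dx": -0.004,"dy": 0,"dz": 0,"ax": 0,"ay": 0,"az": 0,"jaw": 0.01},
  {"dx": -0.004,"dy": 0,"dz": 0,"ax": 0,"ay": 0,"az": 0,"jaw": 0.01},
])

```text
time: 9.45
tcp_pos: [0.5486, 0.0096, 0.0462]
orientation: [0.998, 0.057, 0.007, 0.0]
contact_force: [17.4, 5.6, -5.2]
width: 0.211
```

```bash
python3 rel.py .5465 .0108 .0437 6.7
```

```text
t 9.45 tcp [0.5486 0.0096 0.0462] yaw 6.59 tilt 0.79 F [17.4  5.6 -5.2] T [ 0.8  -2.88 -0.2 ] w 18.0mm q6 1.25
dx -0.0020 dy -0.0014 dz 0.0025 az -0.11
```

```bash
python3 rel.py .4977 .1936 .18 175.26 .5426 .0094 .0438 6.66;  python3 - <<'E'
from h import *
rk=np.load("poses.npz")["rk"]
# check racked shaft in camera: read ends top image
for a in [(194.3,242.3),(190,300.5)]: print(unproj("top",a,.042))
print(w(rk,[(.072,-.046,.04),(-.048,-.046,.04)]))
E
```

```text
t 9.45 tcp [0.5486 0.0096 0.0462] yaw 6.59 tilt 0.79 F [17.4  5.6 -5.2] T [ 0.8  -2.88 -0.2 ] w 18.0mm q6 1.25
dx -0.0232 dy -0.1882 dz -0.1362 az -168.60
[0.56779201 0.14409757 0.042     ]
[0.44943649 0.15137303 0.042     ]
[[0.56950062 0.14152018 0.04      ]
 [0.44991169 0.15144435 0.04      ]]
```

```bash
python3 - <<'E'
import cv2
im=cv2.imread("pics/top0.png")
x,y,s=120,228,8
c=cv2.resize(im[y:y+92,x:x+100],None,fx=s,fy=s,interpolation=cv2.INTER_CUBIC)[:,:]
c=cv2.resize(c,(800,736))[:600] if 0 else c
for k in range(0,100,10): cv2.putText(c,str(x+k),(k*s,8),0,.35,(0,0,255),1); cv2.line(c,(k*s,10),(k*s,14),(0,0,255),1)
for k in range(0,92,10): cv2.putText(c,str(y+k),(0,k*s+4),0,.35,(0,0,255),1)
cv2.imwrite("pics/rackA.png",c[:368]); cv2.imwrite("pics/rackB.png",c[368:])
E
```

```text
(no output)
```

View pics/rackA.png

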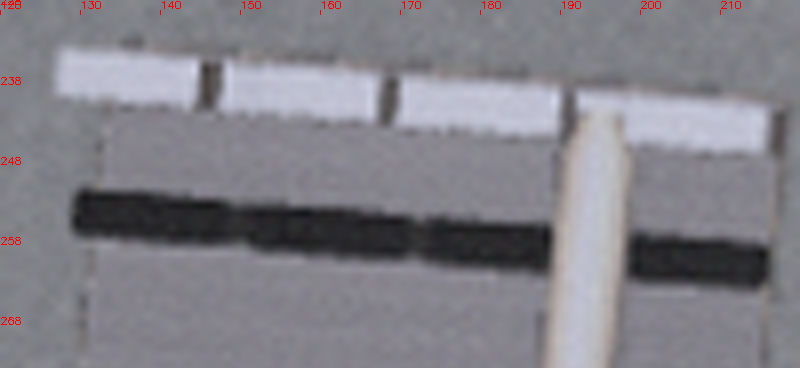

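View pics/rackB.png

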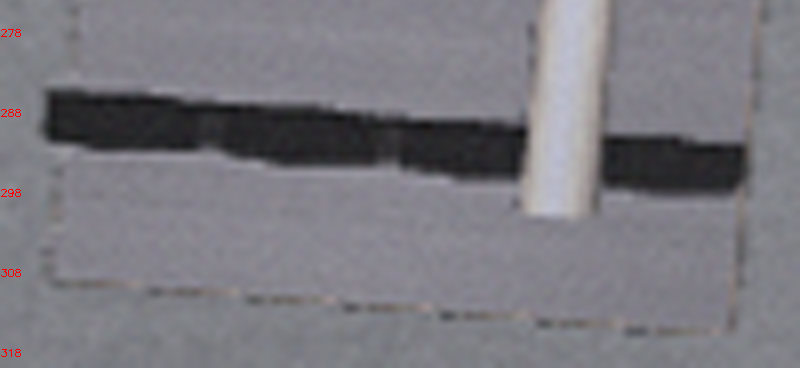

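```bash
python3 - <<'E'
from h import *
np.set_printoptions(precision=4,suppress=True)
t="top"; o=-.44
ob=[(t,(-.08,.09,.006),(126.4,309.2)),(t,(-.08,-.09,.006),(211.7,315.3)),(t,(.076,.09,.055),(127.5,233.9)),(t,(.076,-.09,.055),(216.2,240.1)),(t,(.064,.09,.055),(127.1,240.2)),(t,(.064,-.09,.055),(215.9,247)),
(t,(.072,-.046,.042),(195.4,242.4)),(t,(-.048,-.046,.042),(189.9,300.9))]
ob=[(n,P,(u+o,v+o)) for n,P,(u,v) in ob]
p,r=fit(ob,(.5,.19,-.08)); print(p,np.degrees(p[2]));print(r)
d=dict(np.load("poses.npz"))
d["rk"]=p
np.savez("poses.npz",**d)
print(w(p,[(-.003,0,.04),(.012,0,.04),(-.003,.046,.04),(.012,-.046,0.04)]))
E
python3 rel.py .4977 .1936 .18 175.26 .5426 .0094 .0438 6.66
```

```text
[ 0.5023  0.1944 -0.0787] -4.5084856101753115
[[-0.315   0.1997]
 [ 0.3195  0.5414]
 [ 0.0801  0.1992]
 [ 0.0837  0.8974]
 [-0.1158 -0.1949]
 [-0.1291 -0.1111]
 [-0.0288 -0.9493]
 [ 0.1096 -0.6416]]
[[0.4993 0.1946 0.04  ]
 [0.5142 0.1934 0.04  ]
 [0.5029 0.2404 0.04  ]
 [0.5106 0.1475 0.04  ]]
t 9.45 tcp [0.5486 0.0096 0.0462] yaw 6.59 tilt 0.79 F [17.4  5.6 -5.2] T [ 0.8  -2.88 -0.2 ] w 18.0mm q6 1.25
dx -0.0232 dy -0.1882 dz -0.1362 az -168.60
```

Request:
move_arm([
  {"dx": 0.011,"dy": 0,"dz": 0,"ax": 0,"ay": 0,"az": 0,"jaw": 0.01},
  {"dx": 0.045,"dy": 0,"dz": 0,"ax": 0,"ay": 0,"az": 0,"jaw": 0.01},
  {"dx": 0.085,"dy": 0,"dz": 0,"ax": 0,"ay": 0,"az": 0,"jaw": 0.01},
  {"dx": 0.085,"dy": 0,"dz": -0.05,"ax": 0,"ay": 0,"az": 0,"jaw": 0.01},
  {"dx": 0.085,"dy": 0,"dz": -0.1,"ax": 0,"ay": 0,"az": -8,"jaw": 0.01},
  {"dx": 0.07,"dy": -0.02,"dz": -0.13,"ax": 0,"ay": 0,"az": -18,"jaw": 0.01},
  {"dx": 0.06,"dy": -0.04,"dz": -0.136,"ax": 0,"ay": 0,"az": -28.5,"jaw": 0.01},
  {"dx": 0.045,"dy": -0.065,"dz": -0.136,"ax": 0,"ay": 0,"az": -39,"jaw": 0.01},
])

```text
time: 10.45
tcp_pos: [0.5794, 0.0793, 0.1805]
orientation: [0.921, 0.39, -0.0, 0.0]
contact_force: [-0.3, -0.3, -0.5]
width: 0.212
```

```bash
python3 rel.py .4983 .1947 .15 175.49
```

```text
t 10.45 tcp [0.5794 0.0793 0.1805] yaw 45.97 tilt 0.03 F [-0.3 -0.3 -0.5] T [-0.05 -0.01  0.06] w 18.1mm q6 0.70
dx 0.0266 dy -0.1385 dz 0.0305 az -129.52
```

Request:
move_arm([
  {"dx": 0.003,"dy": -0.017,"dz": 0,"ax": 0,"ay": 0,"az": -10.4,"jaw": 0.01},
  {"dx": 0.006,"dy": -0.034,"dz": 0,"ax": 0,"ay": 0,"az": -20.8,"jaw": 0.01},
  {"dx": 0.01,"dy": -0.052,"dz": 0,"ax": 0,"ay": 0,"az": -31.2,"jaw": 0.01},
  {"dx": 0.013,"dy": -0.07,"dz": 0,"ax": 0,"ay": 0,"az": -41.6,"jaw": 0.01},
  {"dx": 0.016,"dy": -0.087,"dz": 0,"ax": 0,"ay": 0,"az": -52,"jaw": 0.01},
  {"dx": 0.02,"dy": -0.104,"dz": 0,"ax": 0,"ay": 0,"az": -62.4,"jaw": 0.01},
  {"dx": 0.023,"dy": -0.122,"dz": 0.01,"ax": 0,"ay": 0,"az": -72.8,"jaw": 0.01},
  {"dx": 0.0266,"dy": -0.1385,"dz": 0.02,"ax": 0,"ay": 0,"az": -83.2,"jaw": 0.01},
])

```text
time: 11.45
tcp_pos: [0.4982, 0.1953, 0.1592]
orientation: [0.429, 0.903, -0.001, -0.001]
contact_force: [-0.0, -0.9, -2.2]
width: 0.211
```

```bash
python3 rel.py .4983 .1947 .08 175.49
```

```text
t 11.45 tcp [0.4982 0.1953 0.1592] yaw 129.21 tilt 0.11 F [-0.  -0.9 -2.2] T [-0.   -0.05 -0.03] w 18.0mm q6 -0.53
dx -0.0005 dy -0.0003 dz 0.0792 az -46.28
```

Request:
move_arm([
  {"dx": 0,"dy": 0,"dz": 0,"ax": 0,"ay": 0,"az": -10,"jaw": 0.01},
  {"dx": 0,"dy": 0,"dz": 0.01,"ax": 0,"ay": 0,"az": -20,"jaw": 0.01},
  {"dx": 0,"dy": 0,"dz": 0.02,"ax": 0,"ay": 0,"az": -30,"jaw": 0.01},
  {"dx": 0,"dy": 0,"dz": 0.035,"ax": 0,"ay": 0,"az": -40,"jaw": 0.01},
  {"dx": 0,"dy": 0,"dz": 0.06,"ax": 0,"ay": 0,"az": -46.3,"jaw": 0.01},
  {"dx": 0,"dy": 0,"dz": 0.079,"ax": 0,"ay": 0,"az": -46.3,"jaw": 0.01},
  {"dx": 0,"dy": 0,"dz": 0.079,"ax": 0,"ay": 0,"az": -46.3,"jaw": 0.01},
  {"dx": 0,"dy": 0,"dz": 0.079,"ax": 0,"ay": 0,"az": -46.3,"jaw": 0.01},
])

```text
time: 12.45
tcp_pos: [0.4994, 0.195, 0.0813]
orientation: [0.042, 0.999, -0.0, 0.0]
contact_force: [0.4, 0.3, -1.6]
width: 0.215
```

```bash
python3 rel.py .4983 .1947 .025 175.49;  python3 - <<'E'
from h import *
c=read_camera("top")["pixels"]; cv2.imwrite("pics/t4.png",cv2.resize(c[220:330,110:230],None,fx=5,fy=5,interpolation=cv2.INTER_CUBIC))
c=read_camera("scene")["pixels"]; cv2.imwrite("pics/s4.png",cv2.resize(c[110:210,240:370],None,fx=5,fy=5,interpolation=cv2.INTER_CUBIC))
E
```

```text
t 12.45 tcp [0.4994 0.195  0.0813] yaw 175.16 tilt 0.01 F [ 0.4  0.3 -1.6] T [ 0.   -0.   -0.03] w 18.3mm q6 -1.34
dx 0.0010 dy -0.0004 dz 0.0563 az -0.33
```

View pics/t4.png

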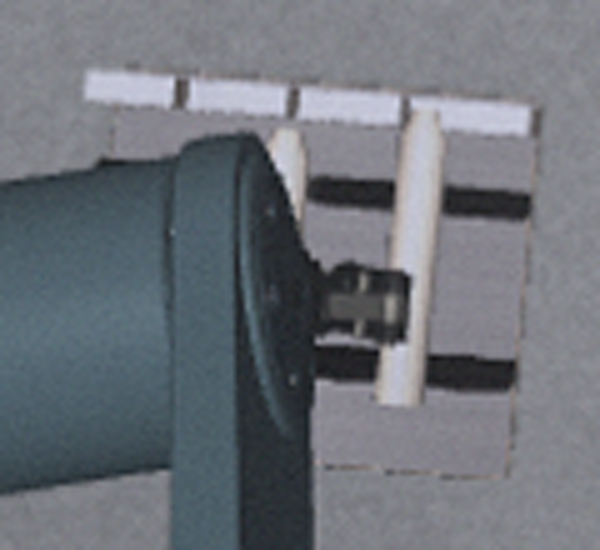

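View pics/s4.png

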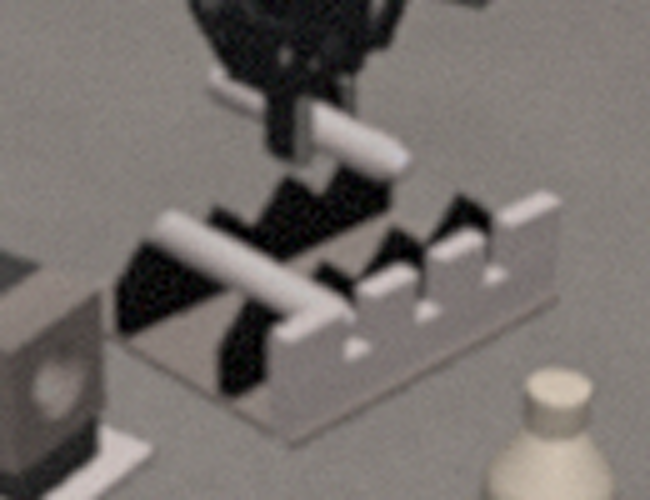

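```bash
python3 - <<'E'
from h import *
print(unproj("top",(167.1,245.5),.098), unproj("top",(169.2-.3,252.5),.098))
rk=np.load("poses.npz")["rk"]; print(w(rk,[(.056,0,.04),(.04,0,.04)]))
E
```

```text
[0.56017836 0.18918553 0.098     ] [0.54657175 0.18548679 0.098     ]
[[0.55810534 0.18994854 0.04      ]
 [0.54215485 0.19120625 0.04      ]]
```

Request:
move_arm([
  {"dx": 0,"dy": 0,"dz": 0.02,"ax": 0,"ay": 0,"az": -0.3,"jaw": 0.01},
  {"dx": 0,"dy": 0,"dz": 0.035,"ax": 0,"ay": 0,"az": -0.3,"jaw": 0.01},
  {"dx": 0,"dy": 0,"dz": 0.045,"ax": 0,"ay": 0,"az": -0.3,"jaw": 0.01},
  {"dx": 0,"dy": 0,"dz": 0.051,"ax": 0,"ay": 0,"az": -0.3,"jaw": 0.01},
  {"dx": 0,"dy": 0,"dz": 0.055,"ax": 0,"ay": 0,"az": -0.3,"jaw": 0.01},
  {"dx": 0,"dy": 0,"dz": 0.058,"ax": 0,"ay": 0,"az": -0.3,"jaw": 0.01},
  {"dx": 0,"dy": 0,"dz": 0.06,"ax": 0,"ay": 0,"az": -0.3,"jaw": 0.01},
  {"dx": 0,"dy": 0,"dz": 0.06,"ax": 0,"ay": 0,"az": -0.3,"jaw": 0.01},
])

```text
time: 13.55
tcp_pos: [0.4997, 0.1957, 0.0235]
orientation: [0.039, 0.999, 0.0, 0.0]
contact_force: [-9.6, -0.4, 22.1]
width: 0.21
```

```bash
python3 rel.py .4983 .1947 .025 175.49
```

```text
t 13.55 tcp [0.4997 0.1957 0.0235] yaw 175.48 tilt 0.05 F [-9.6 -0.4 22.1] T [-0.08  1.47  0.02] w 17.9mm q6 -1.34
dx 0.0014 dy -0.0011 dz -0.0015 az -0.01
```

Request:
move_arm([
  {"dx": 0,"dy": 0,"dz": -0.001,"ax": 0,"ay": 0,"az": 0,"jaw": 0.01},
  {"dx": 0,"dy": 0,"dz": -0.0015,"ax": 0,"ay": 0,"az": 0,"jaw": 0.01},
  {"dx": -0.001,"dy": 0,"dz": -0.0015,"ax": 0,"ay": 0,"az": 0,"jaw": 0.01},
  {"dx": -0.002,"dy": 0,"dz": -0.0015,"ax": 0,"ay": 0,"az": 0,"jaw": 0.01},
  {"dx": -0.004,"dy": 0,"dz": -0.0015,"ax": 0,"ay": 0,"az": 0,"jaw": 0.01},
  {"dx": -0.006,"dy": 0,"dz": -0.0015,"ax": 0,"ay": 0,"az": 0,"jaw": 0.01},
  {"dx": -0.008,"dy": 0,"dz": -0.0015,"ax": 0,"ay": 0,"az": 0,"jaw": 0.01},
  {"dx": -0.008,"dy": 0,"dz": -0.0015,"ax": 0,"ay": 0,"az": 0,"jaw": 0.01},
])

```text
time: 14.55
tcp_pos: [0.5, 0.1957, 0.0233]
orientation: [0.039, 0.999, -0.0, -0.008]
contact_force: [-31.6, 1.8, 36.9]
width: 0.21
```

```bash
python3 rel.py .5142 .1934 .0235 175.49
```

```text
t 14.55 tcp [0.5    0.1957 0.0233] yaw 175.52 tilt 0.87 F [-31.6   1.8  36.9] T [ 0.33  4.82 -0.04] w 17.9mm q6 -1.34
dx -0.0144 dy -0.0012 dz -0.0002 az 0.03
```

```bash
python3 - <<'E'
from h import *
c=read_camera("top")["pixels"]; cv2.imwrite("pics/t5.png",cv2.resize(c[220:330,110:230],None,fx=5,fy=5,interpolation=cv2.INTER_CUBIC))
c=read_camera("scene")["pixels"]; cv2.imwrite("pics/s5.png",cv2.resize(c[120:210,250:370],None,fx=6,fy=6,interpolation=cv2.INTER_CUBIC))
E
```

```text
(no output)
```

View pics/t5.png

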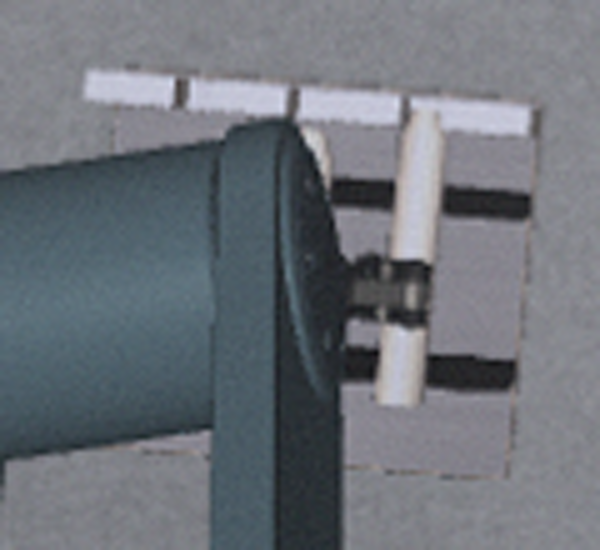

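View pics/s5.png

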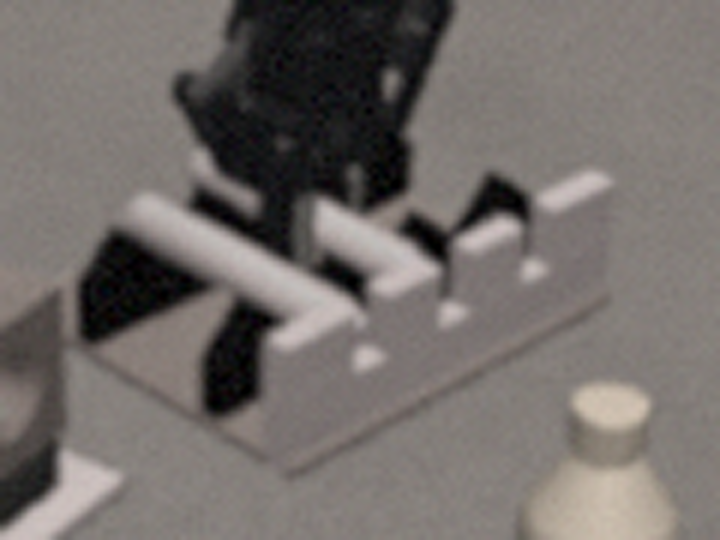

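Request:
move_arm([
  {"dx": 0.004,"dy": 0,"dz": 0,"ax": 0,"ay": 0,"az": 0,"jaw": 0.01},
  {"dx": 0.008,"dy": 0,"dz": -0.001,"ax": 0,"ay": 0,"az": 0,"jaw": 0.01},
  {"dx": 0.009,"dy": 0,"dz": -0.002,"ax": 0,"ay": 0,"az": 0,"jaw": 0.01},
  {"dx": 0.009,"dy": 0,"dz": -0.002,"ax": 0,"ay": 0,"az": 0,"jaw": 0.01},
  {"dx": 0.009,"dy": 0,"dz": -0.003,"ax": 0,"ay": 0,"az": 0,"jaw": 0.01},
  {"dx": 0.009,"dy": 0,"dz": -0.003,"ax": 0,"ay": 0,"az": 0,"jaw": 0.01},
  {"dx": 0.009,"dy": 0,"dz": -0.003,"ax": 0,"ay": 0,"az": 0,"jaw": 0.01},
  {"dx": 0.009,"dy": 0,"dz": -0.003,"ax": 0,"ay": 0,"az": 0,"jaw": 0.01},
])

```text
time: 15.65
tcp_pos: [0.4981, 0.1951, 0.0252]
orientation: [0.04, 0.999, -0.0, -0.0]
contact_force: [-0.6, 0.2, -0.2]
width: 0.208
```

```bash
python3 rel.py .5142 .1934 .0235 175.49
```

```text
t 15.65 tcp [0.4981 0.1951 0.0252] yaw 175.46 tilt 0.01 F [-0.6  0.2 -0.2] T [-0. -0.  0.] w 17.8mm q6 -1.34
dx -0.0162 dy -0.0004 dz 0.0017 az -0.03
```

Request:
move_arm([
  {"dx": -0.002,"dy": 0,"dz": 0,"ax": 0,"ay": 0,"az": 0,"jaw": 0.01},
  {"dx": -0.004,"dy": 0,"dz": 0,"ax": 0,"ay": 0,"az": 0,"jaw": 0.01},
  {"dx": -0.006,"dy": 0,"dz": 0,"ax": 0,"ay": 0,"az": 0,"jaw": 0.01},
  {"dx": -0.008,"dy": 0,"dz": 0,"ax": 0,"ay": 0,"az": 0,"jaw": 0.01},
  {"dx": -0.01,"dy": 0,"dz": 0,"ax": 0,"ay": 0,"az": 0,"jaw": 0.01},
  {"dx": -0.012,"dy": 0,"dz": 0,"ax": 0,"ay": 0,"az": 0,"jaw": 0.01},
  {"dx": -0.012,"dy": 0,"dz": 0,"ax": 0,"ay": 0,"az": 0,"jaw": 0.01},
  {"dx": -0.012,"dy": 0,"dz": 0,"ax": 0,"ay": 0,"az": 0,"jaw": 0.01},
])

```text
time: 16.65
tcp_pos: [0.51, 0.1942, 0.0252]
orientation: [0.04, 0.999, 0.0, -0.0]
contact_force: [-0.8, -0.2, -1.0]
width: 0.214
```

```bash
python3 rel.py .5142 .1934 .0235 175.49
```

```text
t 16.65 tcp [0.51   0.1942 0.0252] yaw 175.46 tilt 0.01 F [-0.8 -0.2 -1. ] T [-0.01 -0.02 -0.01] w 18.2mm q6 -1.35
dx -0.0042 dy -0.0005 dz 0.0017 az -0.03
```

Request:
move_arm([
  {"dx": -0.001,"dy": 0,"dz": 0.0005,"ax": 0,"ay": 0,"az": 0,"jaw": 0.01},
  {"dx": -0.002,"dy": 0,"dz": 0.001,"ax": 0,"ay": 0,"az": 0,"jaw": 0.01},
  {"dx": -0.003,"dy": 0,"dz": 0.001,"ax": 0,"ay": 0,"az": 0,"jaw": 0.01},
  {"dx": -0.004,"dy": 0,"dz": 0.001,"ax": 0,"ay": 0,"az": 0,"jaw": 0.01},
  {"dx": -0.005,"dy": 0,"dz": 0.001,"ax": 0,"ay": 0,"az": 0,"jaw": 0.01},
  {"dx": -0.006,"dy": 0,"dz": 0.001,"ax": 0,"ay": 0,"az": 0,"jaw": 0.01},
  {"dx": -0.007,"dy": 0,"dz": 0.001,"ax": 0,"ay": 0,"az": 0,"jaw": 0.01},
  {"dx": -0.007,"dy": 0,"dz": 0.001,"ax": 0,"ay": 0,"az": 0,"jaw": 0.01},
])

```text
time: 17.65
tcp_pos: [0.5148, 0.1943, 0.0238]
orientation: [0.04, 0.999, 0.0, -0.002]
contact_force: [-8.4, 6.2, 5.2]
width: 0.206
```

```bash
python3 rel.py .5142 .1934 .0235 175.49
```

```text
t 17.65 tcp [0.5148 0.1943 0.0238] yaw 175.47 tilt 0.27 F [-8.4  6.2  5.2] T [0.69 1.32 0.02] w 17.6mm q6 -1.35
dx 0.0005 dy -0.0010 dz 0.0003 az -0.02
```

Request:
move_arm([
  {"dx": 0.001,"dy": 0.001,"dz": 0,"ax": 0,"ay": 0,"az": 0,"jaw": 0.01},
  {"dx": 0.001,"dy": 0.0012,"dz": 0,"ax": 0,"ay": 0,"az": 0,"jaw": 0.01},
  {"dx": -0.001,"dy": 0.0012,"dz": -0.0005,"ax": 0,"ay": 0,"az": 0,"jaw": 0.01},
  {"dx": -0.002,"dy": 0.0012,"dz": -0.001,"ax": 0,"ay": 0,"az": 0,"jaw": 0.01},
  {"dx": -0.003,"dy": 0.0012,"dz": -0.001,"ax": 0,"ay": 0,"az": 0,"jaw": 0.01},
  {"dx": -0.003,"dy": 0.0012,"dz": -0.001,"ax": 0,"ay": 0,"az": 0,"jaw": 0.01},
  {"dx": -0.003,"dy": 0.0012,"dz": -0.001,"ax": 0,"ay": 0,"az": 0,"jaw": 0.01},
  {"dx": -0.003,"dy": 0.0012,"dz": -0.001,"ax": 0,"ay": 0,"az": 0,"jaw": 0.01},
])

```text
time: 18.65
tcp_pos: [0.5152, 0.1944, 0.0237]
orientation: [0.039, 0.999, -0.001, -0.005]
contact_force: [-14.9, 1.1, 6.8]
width: 0.214
```

```bash
python3 rel.py .5142 .1934 .0235 175.49
```

```text
t 18.65 tcp [0.5152 0.1944 0.0237] yaw 175.48 tilt 0.60 F [-14.9   1.1   6.8] T [ 0.11  2.37 -0.03] w 18.3mm q6 -1.35
dx 0.0009 dy -0.0011 dz 0.0002 az -0.01
```

Request:
move_arm([
  {"dx": 0.003,"dy": 0,"dz": 0,"ax": 0,"ay": 0,"az": 0,"jaw": 0.01},
  {"dx": 0.005,"dy": 0,"dz": 0,"ax": 0,"ay": 0,"az": 0,"jaw": 0.01},
  {"dx": 0.005,"dy": 0,"dz": 0,"ax": 0,"ay": 0,"az": 0,"jaw": 0.03},
  {"dx": 0.005,"dy": 0,"dz": 0,"ax": 0,"ay": 0,"az": 0,"jaw": 0.03},
  {"dx": 0.005,"dy": 0,"dz": 0,"ax": 0,"ay": 0,"az": 0,"jaw": 0.03},
  {"dx": 0.005,"dy": 0,"dz": 0,"ax": 0,"ay": 0,"az": 0,"jaw": 0.03},
  {"dx": 0.005,"dy": 0,"dz": -0.015,"ax": 0,"ay": 0,"az": 0,"jaw": 0.03},
  {"dx": 0.005,"dy": 0,"dz": -0.04,"ax": 0,"ay": 0,"az": 0,"jaw": 0.03},
])

```text
time: 19.65
tcp_pos: [0.5146, 0.1949, 0.0658]
orientation: [0.04, 0.999, -0.0, -0.001]
contact_force: [0.0, 0.5, 0.2]
width: 0.35
```

```bash
python3 rel.py .5142 .1934 .0235 175.49;  python3 - <<'E'
from h import *
c=read_camera("top")["pixels"]; cv2.imwrite("pics/t6.png",cv2.resize(c[220:330,110:230],None,fx=5,fy=5,interpolation=cv2.INTER_CUBIC))
c=read_camera("scene")["pixels"]; cv2.imwrite("pics/s6.png",cv2.resize(c[120:210,250:370],None,fx=6,fy=6,interpolation=cv2.INTER_CUBIC))
E
```

```text
t 19.65 tcp [0.5146 0.1949 0.0658] yaw 175.46 tilt 0.09 F [0.  0.5 0.2] T [-0.    0.04 -0.01] w 29.9mm q6 -1.35
dx 0.0003 dy -0.0015 dz 0.0423 az -0.03
```

View pics/t6.png

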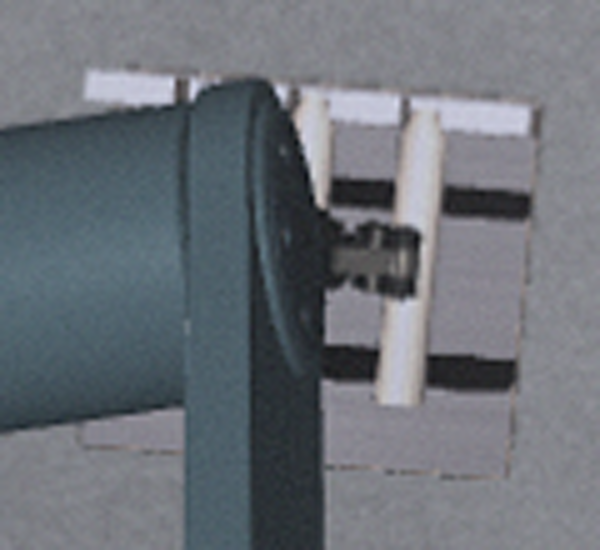

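View pics/s6.png

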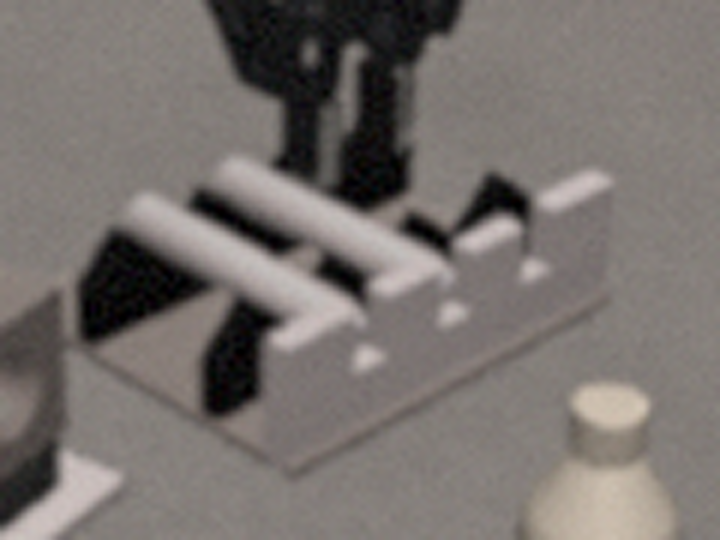

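```bash
python3 rel.py .4903 -.3043 .15 193.07
```

```text
t 19.75 tcp [0.5178 0.1955 0.0689] yaw 175.47 tilt 0.36 F [ 1.4 -0.3 -0.1] T [0.01 0.02 0.  ] w 30.0mm q6 -1.35
dx -0.0121 dy -0.5004 dz -0.0811 az -17.60
```

Request:
move_arm([
  {"dx": 0,"dy": 0,"dz": -0.05,"ax": 0,"ay": 0,"az": 0,"jaw": 0.03},
  {"dx": -0.001,"dy": -0.03,"dz": -0.09,"ax": 0,"ay": 0,"az": -2,"jaw": 0.03},
  {"dx": -0.003,"dy": -0.09,"dz": -0.1,"ax": 0,"ay": 0,"az": -5,"jaw": 0.05},
  {"dx": -0.004,"dy": -0.15,"dz": -0.1,"ax": 0,"ay": 0,"az": -8,"jaw": 0.06},
  {"dx": -0.006,"dy": -0.21,"dz": -0.1,"ax": 0,"ay": 0,"az": -11,"jaw": 0.06},
  {"dx": -0.008,"dy": -0.27,"dz": -0.1,"ax": 0,"ay": 0,"az": -14,"jaw": 0.06},
  {"dx": -0.009,"dy": -0.33,"dz": -0.1,"ax": 0,"ay": 0,"az": -16,"jaw": 0.06},
  {"dx": -0.01,"dy": -0.39,"dz": -0.1,"ax": 0,"ay": 0,"az": -17.6,"jaw": 0.06},
])

```text
time: 20.75
tcp_pos: [0.4939, -0.1965, 0.1654]
orientation: [-0.114, 0.993, -0.0, 0.0]
contact_force: [0.5, 0.7, 0.1]
width: 0.704
```

```bash
python3 rel.py .4903 -.3043 .08 193.07
```

```text
t 20.75 tcp [ 0.4939 -0.1965  0.1654] yaw -166.89 tilt 0.04 F [0.5 0.7 0.1] T [ 0.01 -0.04 -0.  ] w 60.2mm q6 -2.40
dx 0.0280 dy -0.1042 dz 0.0854 az 0.04
```

Request:
move_arm([
  {"dx": 0.014,"dy": -0.052,"dz": 0.02,"ax": 0,"ay": 0,"az": 0,"jaw": 0.06},
  {"dx": 0.028,"dy": -0.104,"dz": 0.04,"ax": 0,"ay": 0,"az": 0,"jaw": 0.06},
  {"dx": 0.028,"dy": -0.104,"dz": 0.07,"ax": 0,"ay": 0,"az": 0,"jaw": 0.06},
  {"dx": 0.028,"dy": -0.104,"dz": 0.085,"ax": 0,"ay": 0,"az": 0,"jaw": 0.05},
  {"dx": 0.028,"dy": -0.104,"dz": 0.085,"ax": 0,"ay": 0,"az": 0,"jaw": 0.05},
  {"dx": 0.028,"dy": -0.104,"dz": 0.085,"ax": 0,"ay": 0,"az": 0,"jaw": 0.05},
  {"dx": 0.028,"dy": -0.104,"dz": 0.085,"ax": 0,"ay": 0,"az": 0,"jaw": 0.05},
  {"dx": 0.028,"dy": -0.104,"dz": 0.085,"ax": 0,"ay": 0,"az": 0,"jaw": 0.05},
])

```text
time: 21.75
tcp_pos: [0.4911, -0.3023, 0.0813]
orientation: [-0.114, 0.993, -0.001, 0.001]
contact_force: [-0.9, -0.2, -0.1]
width: 0.583
```

```bash
python3 rel.py .4903 -.3043 .0225 193.07
```

```text
t 21.75 tcp [ 0.4911 -0.3023  0.0813] yaw -166.91 tilt 0.10 F [-0.9 -0.2 -0.1] T [-0.02 -0.01  0.04] w 49.8mm q6 -2.56
dx 0.0012 dy -0.0018 dz 0.0588 az 0.02
```

Request:
move_arm([
  {"dx": 0.001,"dy": -0.002,"dz": 0.02,"ax": 0,"ay": 0,"az": 0,"jaw": 0.05},
  {"dx": 0.001,"dy": -0.002,"dz": 0.045,"ax": 0,"ay": 0,"az": 0,"jaw": 0.045},
  {"dx": 0.001,"dy": -0.002,"dz": 0.057,"ax": 0,"ay": 0,"az": 0,"jaw": 0.035},
  {"dx": 0.001,"dy": -0.002,"dz": 0.057,"ax": 0,"ay": 0,"az": 0,"jaw": 0.03},
  {"dx": 0.001,"dy": -0.002,"dz": 0.057,"ax": 0,"ay": 0,"az": 0,"jaw": 0.025},
  {"dx": 0.001,"dy": -0.002,"dz": 0.057,"ax": 0,"ay": 0,"az": 0,"jaw": 0.01},
  {"dx": 0.001,"dy": -0.002,"dz": 0.057,"ax": 0,"ay": 0,"az": 0,"jaw": 0.01},
  {"dx": 0.001,"dy": -0.002,"dz": 0.057,"ax": 0,"ay": 0,"az": 0,"jaw": 0.01},
])

```text
time: 22.75
tcp_pos: [0.4904, -0.3044, 0.0242]
orientation: [-0.114, 0.994, -0.0, 0.0]
contact_force: [-1.9, 4.9, 7.0]
width: 0.215
```

```bash
python3 rel.py .6115 .0183 .13 186.66
```

```text
t 22.75 tcp [ 0.4904 -0.3044  0.0242] yaw -166.93 tilt 0.05 F [-1.9  4.9  7. ] T [ 0.57  0.22 -0.01] w 18.4mm q6 -2.56
dx -0.1909 dy 0.2869 dz -0.1058 az 6.41
```

Request:
move_arm([
  {"dx": 0,"dy": 0,"dz": -0.03,"ax": 0,"ay": 0,"az": 0,"jaw": 0.01},
  {"dx": 0,"dy": 0,"dz": -0.08,"ax": 0,"ay": 0,"az": 0,"jaw": 0.01},
  {"dx": -0.03,"dy": 0.045,"dz": -0.1,"ax": 0,"ay": 0,"az": 1,"jaw": 0.01},
  {"dx": -0.062,"dy": 0.094,"dz": -0.1,"ax": 0,"ay": 0,"az": 2,"jaw": 0.01},
  {"dx": -0.094,"dy": 0.142,"dz": -0.1,"ax": 0,"ay": 0,"az": 3,"jaw": 0.01},
  {"dx": -0.126,"dy": 0.19,"dz": -0.1,"ax": 0,"ay": 0,"az": 5,"jaw": 0.01},
  {"dx": -0.158,"dy": 0.238,"dz": -0.1,"ax": 0,"ay": 0,"az": 6.4,"jaw": 0.01},
  {"dx": -0.189,"dy": 0.286,"dz": -0.08,"ax": 0,"ay": 0,"az": 6.4,"jaw": 0.01},
])

```text
time: 23.75
tcp_pos: [0.612, 0.0182, 0.1052]
orientation: [-0.058, 0.998, -0.001, 0.003]
contact_force: [0.6, 0.1, -0.4]
width: 0.207
```

Request:
move_arm([
  {"dx": 0,"dy": 0,"dz": 0.03,"ax": 0,"ay": 0,"az": 0,"jaw": 0.01},
  {"dx": 0,"dy": 0,"dz": 0.055,"ax": 0,"ay": 0,"az": 0,"jaw": 0.01},
  {"dx": 0,"dy": 0,"dz": 0.06,"ax": 0,"ay": 0,"az": 0,"jaw": 0.01},
  {"dx": 0,"dy": 0,"dz": 0.06,"ax": 0,"ay": 0,"az": 0,"jaw": 0.01},
  {"dx": 0,"dy": 0,"dz": 0.06,"ax": 0,"ay": 0,"az": 0,"jaw": 0.01},
  {"dx": 0,"dy": 0,"dz": 0.06,"ax": 0,"ay": 0,"az": 0,"jaw": 0.01},
  {"dx": 0,"dy": 0,"dz": 0.06,"ax": 0,"ay": 0,"az": 0,"jaw": 0.01},
  {"dx": 0,"dy": 0,"dz": 0.06,"ax": 0,"ay": 0,"az": 0,"jaw": 0.01},
])

```text
time: 24.75
tcp_pos: [0.6096, 0.0169, 0.0436]
orientation: [-0.058, 0.998, -0.0, 0.0]
contact_force: [-0.0, 0.2, -0.9]
width: 0.214
```

```bash
python3 rel.py .6102 .0173 .0442 186.66;  python3 - <<'E'
from h import *
c=read_camera("top")["pixels"]; cv2.imwrite("pics/t7.png",cv2.resize(c[200:300,220:320],None,fx=6,fy=6,interpolation=cv2.INTER_CUBIC))
c=read_camera("scene")["pixels"]; cv2.imwrite("pics/s7.png",cv2.resize(c[140:240,210:330],None,fx=6,fy=6,interpolation=cv2.INTER_CUBIC))
E
```

```text
t 24.75 tcp [0.6096 0.0169 0.0436] yaw -173.34 tilt 0.02 F [-0.   0.2 -0.9] T [ 0.02  0.02 -0.04] w 18.3mm q6 -1.85
dx -0.0006 dy 0.0004 dz -0.0006 az 0.00
```

View pics/t7.png

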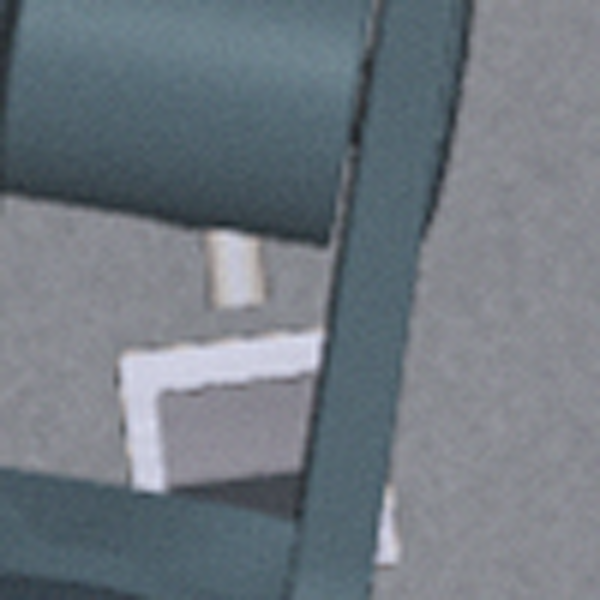

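View pics/s7.png

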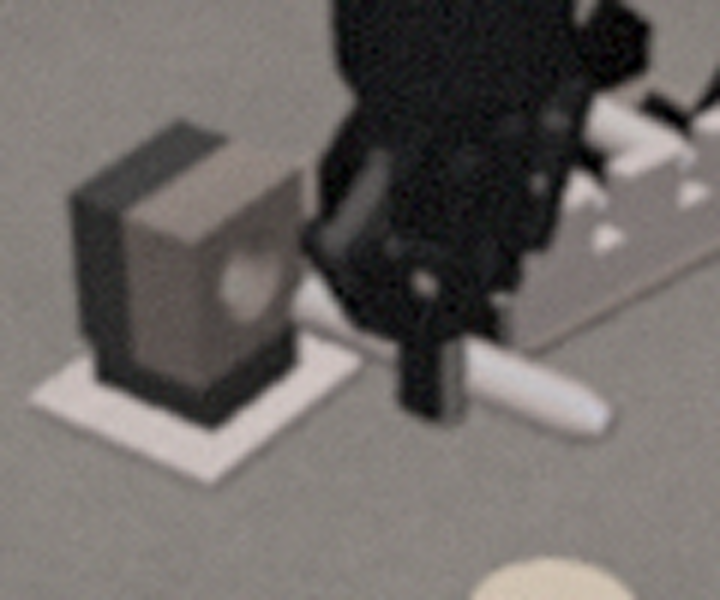

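Request:
move_arm([
  {"dx": 0.008,"dy": 0,"dz": -0.0005,"ax": 0,"ay": 0,"az": 0,"jaw": 0.01},
  {"dx": 0.016,"dy": 0,"dz": -0.0005,"ax": 0,"ay": 0,"az": 0,"jaw": 0.01},
  {"dx": 0.022,"dy": 0,"dz": -0.0005,"ax": 0,"ay": 0,"az": 0,"jaw": 0.01},
  {"dx": 0.027,"dy": 0,"dz": -0.0005,"ax": 0,"ay": 0,"az": 0,"jaw": 0.01},
  {"dx": 0.032,"dy": 0,"dz": -0.0005,"ax": 0,"ay": 0,"az": 0,"jaw": 0.01},
  {"dx": 0.038,"dy": 0,"dz": -0.0005,"ax": 0,"ay": 0,"az": 0,"jaw": 0.01},
  {"dx": 0.044,"dy": 0,"dz": -0.0005,"ax": 0,"ay": 0,"az": 0,"jaw": 0.01},
  {"dx": 0.048,"dy": 0,"dz": -0.0005,"ax": 0,"ay": 0,"az": 0,"jaw": 0.01},
])

```text
time: 25.85
tcp_pos: [0.5613, 0.0114, 0.0438]
orientation: [-0.058, 0.998, 0.0, -0.0]
contact_force: [-0.2, -0.7, -0.8]
width: 0.208
```

```bash
python3 rel.py .5556 .0173 .0442 186.66
```

```text
t 25.85 tcp [0.5613 0.0114 0.0438] yaw -173.34 tilt 0.01 F [-0.2 -0.7 -0.8] T [-0.04 -0.02  0.02] w 17.8mm q6 -1.88
dx 0.0050 dy 0.0066 dz -0.0004 az -0.00
```

Request:
move_arm([
  {"dx": 0.002,"dy": 0,"dz": 0,"ax": 0,"ay": 0,"az": 0,"jaw": 0.01},
  {"dx": 0.004,"dy": 0,"dz": 0,"ax": 0,"ay": 0,"az": 0,"jaw": 0.01},
  {"dx": 0.005,"dy": 0,"dz": 0,"ax": 0,"ay": 0,"az": 0,"jaw": 0.01},
  {"dx": 0.006,"dy": 0,"dz": 0,"ax": 0,"ay": 0,"az": 0,"jaw": 0.01},
  {"dx": 0.007,"dy": 0,"dz": 0,"ax": 0,"ay": 0,"az": 0,"jaw": 0.01},
  {"dx": 0.008,"dy": 0,"dz": 0,"ax": 0,"ay": 0,"az": 0,"jaw": 0.01},
  {"dx": 0.009,"dy": 0,"dz": 0,"ax": 0,"ay": 0,"az": 0,"jaw": 0.01},
  {"dx": 0.009,"dy": 0,"dz": 0,"ax": 0,"ay": 0,"az": 0,"jaw": 0.01},
])

```text
time: 26.85
tcp_pos: [0.5541, 0.0104, 0.0443]
orientation: [-0.058, 0.998, -0.0, 0.001]
contact_force: [4.5, 1.8, -2.8]
width: 0.209
```

```bash
python3 rel.py .5556 .0173 .0442 186.66
```

```text
t 26.85 tcp [0.5541 0.0104 0.0443] yaw -173.35 tilt 0.17 F [ 4.5  1.8 -2.8] T [ 0.28 -0.92  0.  ] w 17.9mm q6 -1.88
dx -0.0023 dy 0.0067 dz 0.0001 az -0.01
```

Contact begins; push further to see that it is a hard stop.

Request:
move_arm([
  {"dx": 0.001,"dy": 0,"dz": 0,"ax": 0,"ay": 0,"az": 0,"jaw": 0.01},
  {"dx": 0.002,"dy": 0,"dz": 0,"ax": 0,"ay": 0,"az": 0,"jaw": 0.01},
  {"dx": 0.003,"dy": 0,"dz": 0,"ax": 0,"ay": 0,"az": 0,"jaw": 0.01},
  {"dx": 0.004,"dy": 0,"dz": 0,"ax": 0,"ay": 0,"az": 0,"jaw": 0.01},
  {"dx": 0.004,"dy": 0,"dz": 0,"ax": 0,"ay": 0,"az": 0,"jaw": 0.01},
  {"dx": 0.004,"dy": 0,"dz": 0,"ax": 0,"ay": 0,"az": 0,"jaw": 0.01},
  {"dx": 0.004,"dy": 0,"dz": 0,"ax": 0,"ay": 0,"az": 0,"jaw": 0.01},
  {"dx": 0.004,"dy": 0,"dz": 0,"ax": 0,"ay": 0,"az": 0,"jaw": 0.01},
])

```text
time: 27.85
tcp_pos: [0.5541, 0.0101, 0.0457]
orientation: [-0.058, 0.998, -0.0, 0.006]
contact_force: [14.9, 5.7, -5.7]
width: 0.21
```

```bash
python3 rel.py .5556 .0173 .0442 186.66
```

```text
t 27.85 tcp [0.5541 0.0101 0.0457] yaw -173.39 tilt 0.66 F [14.9  5.7 -5.7] T [ 0.8  -2.59 -0.1 ] w 17.9mm q6 -1.89
dx -0.0023 dy 0.0070 dz 0.0015 az -0.05
```

Request:
move_arm([
  {"dx": -0.013,"dy": 0,"dz": 0,"ax": 0,"ay": 0,"az": 0,"jaw": 0.01},
  {"dx": -0.05,"dy": 0,"dz": 0,"ax": 0,"ay": 0,"az": 0,"jaw": 0.01},
  {"dx": -0.088,"dy": 0,"dz": 0,"ax": 0,"ay": 0,"az": 0,"jaw": 0.01},
  {"dx": -0.088,"dy": 0,"dz": -0.05,"ax": 0,"ay": 0,"az": 0,"jaw": 0.01},
  {"dx": -0.088,"dy": 0,"dz": -0.105,"ax": 0,"ay": 0,"az": 0,"jaw": 0.01},
  {"dx": -0.06,"dy": 0.045,"dz": -0.115,"ax": 0,"ay": 0,"az": 3,"jaw": 0.01},
  {"dx": -0.035,"dy": 0.095,"dz": -0.115,"ax": 0,"ay": 0,"az": 6,"jaw": 0.01},
  {"dx": -0.015,"dy": 0.15,"dz": -0.115,"ax": 0,"ay": 0,"az": 9,"jaw": 0.01},
])

```text
time: 28.85
tcp_pos: [0.5449, 0.1612, 0.1586]
orientation: [0.022, 1.0, -0.0, -0.001]
contact_force: [1.0, 0.8, -1.6]
width: 0.213
```

```bash
python3 rel.py .503 .2415 .075 175.49
```

```text
t 28.85 tcp [0.5449 0.1612 0.1586] yaw 177.49 tilt 0.10 F [ 1.   0.8 -1.6] T [0.05 0.02 0.03] w 18.2mm q6 -1.45
dx 0.0453 dy 0.0784 dz 0.0836 az 2.00
```

Request:
move_arm([
  {"dx": 0.022,"dy": 0.04,"dz": 0,"ax": 0,"ay": 0,"az": 1,"jaw": 0.01},
  {"dx": 0.045,"dy": 0.078,"dz": 0,"ax": 0,"ay": 0,"az": 2,"jaw": 0.01},
  {"dx": 0.045,"dy": 0.078,"dz": 0.04,"ax": 0,"ay": 0,"az": 2,"jaw": 0.01},
  {"dx": 0.045,"dy": 0.078,"dz": 0.07,"ax": 0,"ay": 0,"az": 2,"jaw": 0.01},
  {"dx": 0.045,"dy": 0.078,"dz": 0.084,"ax": 0,"ay": 0,"az": 2,"jaw": 0.01},
  {"dx": 0.045,"dy": 0.078,"dz": 0.084,"ax": 0,"ay": 0,"az": 2,"jaw": 0.01},
  {"dx": 0.045,"dy": 0.078,"dz": 0.084,"ax": 0,"ay": 0,"az": 2,"jaw": 0.01},
  {"dx": 0.045,"dy": 0.078,"dz": 0.084,"ax": 0,"ay": 0,"az": 2,"jaw": 0.01},
])

```text
time: 29.85
tcp_pos: [0.5057, 0.2404, 0.0761]
orientation: [0.038, 0.999, 0.0, 0.001]
contact_force: [0.7, 0.7, -1.6]
width: 0.212
```

```bash
python3 rel.py .503 .2415 .0255 175.49;  python3 - <<'E'
from h import *
c=read_camera("top")["pixels"]; cv2.imwrite("pics/t8.png",cv2.resize(c[220:330,110:230],None,fx=5,fy=5,interpolation=cv2.INTER_CUBIC))
c=read_camera("scene")["pixels"]; cv2.imwrite("pics/s8.png",cv2.resize(c[110:210,250:370],None,fx=6,fy=6,interpolation=cv2.INTER_CUBIC))
E
```

```text
t 29.85 tcp [0.5057 0.2404 0.0761] yaw 175.65 tilt 0.13 F [ 0.7  0.7 -1.6] T [0.   0.02 0.06] w 18.1mm q6 -1.26
dx 0.0027 dy 0.0009 dz 0.0506 az 0.16
```

View pics/t8.png

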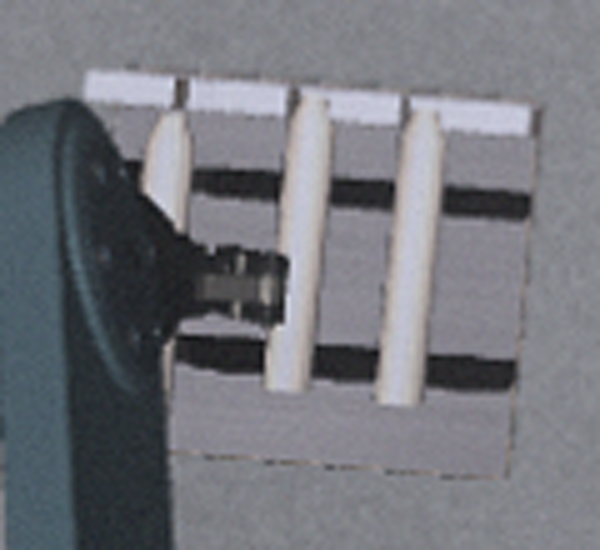

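View pics/s8.png

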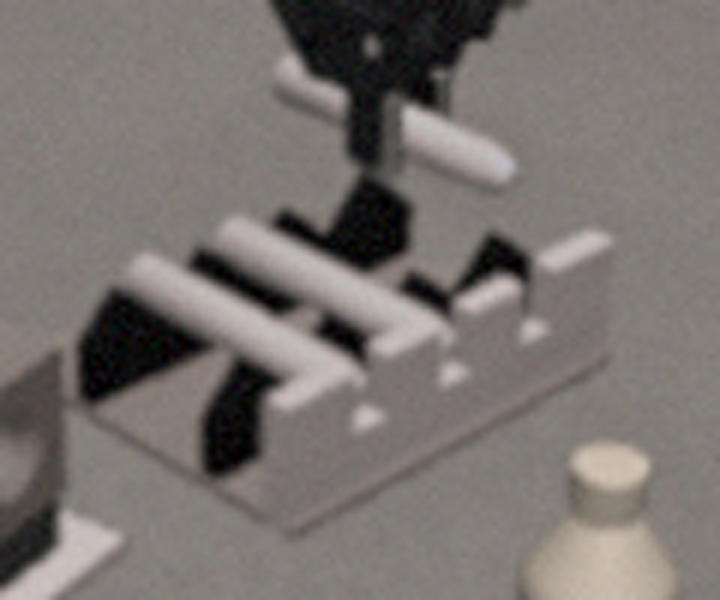

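Request:
move_arm([
  {"dx": 0.003,"dy": 0.001,"dz": 0,"ax": 0,"ay": 0,"az": 0.2,"jaw": 0.01},
  {"dx": 0.003,"dy": 0.001,"dz": 0.015,"ax": 0,"ay": 0,"az": 0.2,"jaw": 0.01},
  {"dx": 0.003,"dy": 0.001,"dz": 0.03,"ax": 0,"ay": 0,"az": 0.2,"jaw": 0.01},
  {"dx": 0.003,"dy": 0.001,"dz": 0.04,"ax": 0,"ay": 0,"az": 0.2,"jaw": 0.01},
  {"dx": 0.003,"dy": 0.001,"dz": 0.046,"ax": 0,"ay": 0,"az": 0.2,"jaw": 0.01},
  {"dx": 0.003,"dy": 0.001,"dz": 0.049,"ax": 0,"ay": 0,"az": 0.2,"jaw": 0.01},
  {"dx": 0.003,"dy": 0.001,"dz": 0.051,"ax": 0,"ay": 0,"az": 0.2,"jaw": 0.01},
  {"dx": 0.003,"dy": 0.001,"dz": 0.051,"ax": 0,"ay": 0,"az": 0.2,"jaw": 0.01},
])

```text
time: 30.95
tcp_pos: [0.5019, 0.2417, 0.0243]
orientation: [0.04, 0.999, 0.0, 0.0]
contact_force: [-1.3, 0.6, 1.4]
width: 0.214
```

```bash
python3 rel.py .517 .2404 .0242 175.49
```

```text
t 30.95 tcp [0.5019 0.2417 0.0243] yaw 175.46 tilt 0.03 F [-1.3  0.6  1.4] T [-0.05  0.23 -0.01] w 18.2mm q6 -1.26
dx -0.0152 dy -0.0001 dz 0.0001 az -0.03
```

Request:
move_arm([
  {"dx": -0.001,"dy": 0,"dz": -0.0005,"ax": 0,"ay": 0,"az": 0,"jaw": 0.01},
  {"dx": -0.003,"dy": 0,"dz": -0.0005,"ax": 0,"ay": 0,"az": 0,"jaw": 0.01},
  {"dx": -0.005,"dy": 0,"dz": -0.0005,"ax": 0,"ay": 0,"az": 0,"jaw": 0.01},
  {"dx": -0.007,"dy": 0,"dz": -0.0005,"ax": 0,"ay": 0,"az": 0,"jaw": 0.01},
  {"dx": -0.009,"dy": 0,"dz": -0.0005,"ax": 0,"ay": 0,"az": 0,"jaw": 0.01},
  {"dx": -0.011,"dy": 0,"dz": -0.0005,"ax": 0,"ay": 0,"az": 0,"jaw": 0.01},
  {"dx": -0.013,"dy": 0,"dz": -0.0005,"ax": 0,"ay": 0,"az": 0,"jaw": 0.01},
  {"dx": -0.013,"dy": 0,"dz": -0.0005,"ax": 0,"ay": 0,"az": 0,"jaw": 0.01},
])

```text
time: 31.95
tcp_pos: [0.5151, 0.2406, 0.0244]
orientation: [0.04, 0.999, 0.0, 0.0]
contact_force: [0.3, 1.4, -0.4]
width: 0.215
```

```bash
python3 rel.py .517 .2404 .0242 175.49
```

```text
t 31.95 tcp [0.5151 0.2406 0.0244] yaw 175.46 tilt 0.04 F [ 0.3  1.4 -0.4] T [0.13 0.05 0.02] w 18.4mm q6 -1.26
dx -0.0019 dy -0.0000 dz 0.0002 az -0.03
```

Request:
move_arm([
  {"dx": -0.001,"dy": 0,"dz": 0,"ax": 0,"ay": 0,"az": 0,"jaw": 0.01},
  {"dx": -0.002,"dy": 0,"dz": 0,"ax": 0,"ay": 0,"az": 0,"jaw": 0.01},
  {"dx": -0.003,"dy": 0,"dz": 0,"ax": 0,"ay": 0,"az": 0,"jaw": 0.01},
  {"dx": -0.004,"dy": 0,"dz": -0.0005,"ax": 0,"ay": 0,"az": 0,"jaw": 0.01},
  {"dx": -0.005,"dy": 0,"dz": -0.001,"ax": 0,"ay": 0,"az": 0,"jaw": 0.01},
  {"dx": -0.006,"dy": 0,"dz": -0.001,"ax": 0,"ay": 0,"az": 0,"jaw": 0.01},
  {"dx": -0.006,"dy": 0,"dz": -0.001,"ax": 0,"ay": 0,"az": 0,"jaw": 0.01},
  {"dx": -0.006,"dy": 0,"dz": -0.001,"ax": 0,"ay": 0,"az": 0,"jaw": 0.01},
])

```text
time: 32.95
tcp_pos: [0.5191, 0.2401, 0.0246]
orientation: [0.04, 0.999, -0.0, -0.002]
contact_force: [-5.7, 1.7, -0.6]
width: 0.214
```

```bash
python3 rel.py .517 .2404 .0242 175.49
```

```text
t 32.95 tcp [0.5191 0.2401 0.0246] yaw 175.47 tilt 0.18 F [-5.7  1.7 -0.6] T [0.25 0.85 0.06] w 18.3mm q6 -1.27
dx 0.0021 dy 0.0002 dz 0.0004 az -0.02
```

Request:
move_arm([
  {"dx": -0.001,"dy": 0,"dz": 0,"ax": 0,"ay": 0,"az": 0,"jaw": 0.01},
  {"dx": -0.002,"dy": 0,"dz": 0,"ax": 0,"ay": 0,"az": 0,"jaw": 0.01},
  {"dx": -0.003,"dy": 0,"dz": 0,"ax": 0,"ay": 0,"az": 0,"jaw": 0.01},
  {"dx": -0.003,"dy": 0,"dz": 0,"ax": 0,"ay": 0,"az": 0,"jaw": 0.01},
  {"dx": -0.003,"dy": 0,"dz": 0,"ax": 0,"ay": 0,"az": 0,"jaw": 0.01},
  {"dx": -0.003,"dy": 0,"dz": 0,"ax": 0,"ay": 0,"az": 0,"jaw": 0.01},
  {"dx": -0.003,"dy": 0,"dz": 0,"ax": 0,"ay": 0,"az": 0,"jaw": 0.01},
  {"dx": -0.003,"dy": 0,"dz": 0,"ax": 0,"ay": 0,"az": 0,"jaw": 0.01},
])

```text
time: 33.95
tcp_pos: [0.5196, 0.2402, 0.0242]
orientation: [0.039, 0.999, -0.0, -0.004]
contact_force: [-13.6, 3.3, 5.7]
width: 0.211
```

```bash
python3 rel.py .517 .2404 .0242 175.49
```

```text
t 33.95 tcp [0.5196 0.2402 0.0242] yaw 175.48 tilt 0.47 F [-13.6   3.3   5.7] T [ 0.47  2.11 -0.05] w 18.0mm q6 -1.27
dx 0.0026 dy 0.0000 dz 0.0000 az -0.01
```

Home against a hard stop. Unload, release, lift clear.

Request:
move_arm([
  {"dx": 0.003,"dy": 0,"dz": 0,"ax": 0,"ay": 0,"az": 0,"jaw": 0.01},
  {"dx": 0.0045,"dy": 0,"dz": 0,"ax": 0,"ay": 0,"az": 0,"jaw": 0.01},
  {"dx": 0.0045,"dy": 0,"dz": 0,"ax": 0,"ay": 0,"az": 0,"jaw": 0.03},
  {"dx": 0.0045,"dy": 0,"dz": 0,"ax": 0,"ay": 0,"az": 0,"jaw": 0.03},
  {"dx": 0.0045,"dy": 0,"dz": 0,"ax": 0,"ay": 0,"az": 0,"jaw": 0.03},
  {"dx": 0.0045,"dy": 0,"dz": 0,"ax": 0,"ay": 0,"az": 0,"jaw": 0.03},
  {"dx": 0.0045,"dy": 0,"dz": -0.015,"ax": 0,"ay": 0,"az": 0,"jaw": 0.03},
  {"dx": 0.0045,"dy": 0,"dz": -0.05,"ax": 0,"ay": 0,"az": 0,"jaw": 0.03},
])

```text
time: 34.95
tcp_pos: [0.5179, 0.2398, 0.0751]
orientation: [0.04, 0.999, -0.0, -0.002]
contact_force: [-0.2, -0.0, -0.2]
width: 0.353
```

Request:
move_arm([
  {"dx": 0,"dy": 0,"dz": -0.05,"ax": 0,"ay": 0,"az": 0,"jaw": 0.03},
  {"dx": 0,"dy": 0,"dz": -0.1,"ax": 0,"ay": 0,"az": 0,"jaw": 0.03},
  {"dx": 0,"dy": 0.05,"dz": -0.12,"ax": 0,"ay": 0,"az": 0,"jaw": 0.03},
  {"dx": 0,"dy": 0.1,"dz": -0.12,"ax": 0,"ay": 0,"az": 0,"jaw": 0.03},
  {"dx": 0,"dy": 0.15,"dz": -0.12,"ax": 0,"ay": 0,"az": 0,"jaw": 0.03},
  {"dx": 0,"dy": 0.18,"dz": -0.12,"ax": 0,"ay": 0,"az": 0,"jaw": 0.03},
  {"dx": 0,"dy": 0.2,"dz": -0.12,"ax": 0,"ay": 0,"az": 0,"jaw": 0.03},
  {"dx": 0,"dy": 0.2,"dz": -0.12,"ax": 0,"ay": 0,"az": 0,"jaw": 0.03},
])

```text
time: 35.95
tcp_pos: [0.5347, 0.4408, 0.1961]
orientation: [0.039, 0.999, 0.0, 0.0]
contact_force: [-0.1, -1.3, 0.4]
width: 0.355
```

```bash
python3 rel.py;  python3 - <<'E'
from h import *
c=read_camera("top")["pixels"]; cv2.imwrite("pics/t9.png",cv2.resize(c[220:330,110:230],None,fx=5,fy=5,interpolation=cv2.INTER_CUBIC))
c=read_camera("scene")["pixels"]; cv2.imwrite("pics/s9.png",c)
E
```

```text
t 35.95 tcp [0.5347 0.4408 0.1961] yaw 175.57 tilt 0.05 F [-0.1 -1.3  0.4] T [ 0.03 -0.    0.01] w 30.3mm q6 -0.97
```

View pics/t9.png

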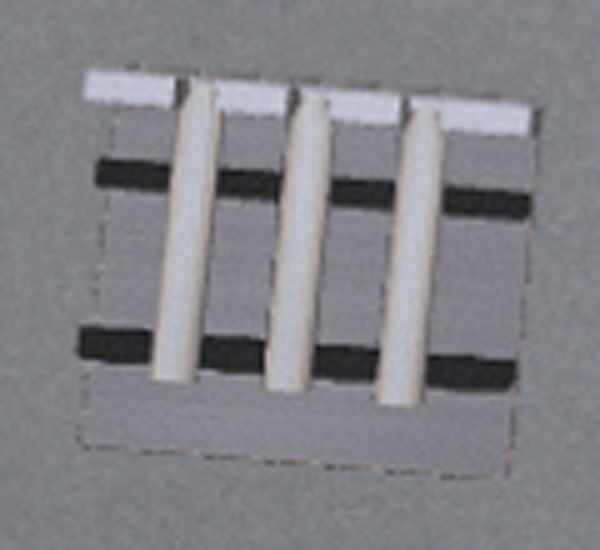

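View pics/s9.png

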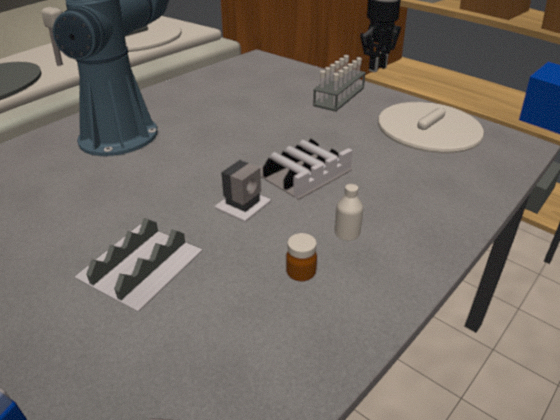

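```bash
python3 -c "
from rig import *
print(close_job())"
```

```text
the job is handed in; nothing more can be done
None
```

Both shafts are in the rack, bevelled ends in their notches, and the job was handed in at about 36 s.

- **First shaft:** the end nearest the robot stopped about 37 mm into the gauge, holding at 17 N, so it was the bevelled one. I turned the shaft half round and laid it in groove 2. I slid it against a firm stop in its notch and let go.
- **Second shaft:** the end nearest the robot stopped 5.5 mm shallower on the arm's own reading, so it was the square one. The shaft needed no half turn. I laid it in groove 3, slid it against a firm stop and let go.

**Last checks:** the final pictures show all three shafts level with each other, with their tips in the notches. The bottle and jar are where they were, and the pattern shaft had not visibly moved. The gripper is open and clear of everything.

**What did not go smoothly:**
- My first push of shaft one along groove 2 jammed, because I was pressing it down too hard. The force reached about 32 N sideways and 37 N vertically. I backed off, lifted it about 2 mm, and it then slid freely.
- During that placing, the overhead picture showed the gripper's knuckle above the pattern shaft. I saw no sign that it touched.
- By the camera-based mouth position the second shaft stopped at 31.5 mm, where a square end should stop at 30 mm. I put that down to where I had gripped it.

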